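Build the egg tier on the kiln batt

ROBOT

A 6-joint arm with a two-finger parallel gripper is mounted at the origin on the work surface. World frame = base frame: x ahead of the robot, y to its left, z up, the work surface at z = 0. Lengths are in m, angles in degrees, forces in N, time in s.
With the tool pointing down it reaches from about 0.4 to 0.825 m from the base axis. Payload 7 kg.
Tool frame: the origin (TCP) lies on the front face of the gripper's body, between the roots of the fingers; the fingertips stand 66 mm ahead of it and the grasp point (between the pads) lies 47 mm ahead of it; z points along the fingers, y is the line along which they close (so a half turn about z gives the same grasp; the last joint's range is limited). The gripper opens to 88 mm and grips with 3 to 60 N. Pads are 19 mm wide; open, the fingers measure 130 mm over their backs; the gripper's body (78 mm by 193 mm) begins 47 mm behind the grasp point.
Start: joints at [16.507, 20.546, 0.682, 0, -70.136, -16.507], TCP at [0.675, -0, 0.292] pointing down, gripper open.
Joint ranges: [-176.03, 176.03], [-82.01, 121.73], [-58.28, 71.71], [-173.87, 95.51], [-174.79, -0.11], [-173.66, 173.66]. Speed limits (degrees/s): [136.94, 136.94, 172.46, 180, 180, 180].

INTERFACE

Orientations are given as [roll, pitch, yaw] about the fixed x, y, z axes, in that order (R = Rz(yaw) Ry(pitch) Rx(roll)).
In Python, from plant import ctrl gives the robot as it stands.
- The arm moves only by the tool send_rows, never from a script. Its argument "deltas" is a list of rows, each a list of 2 entries, a list of its own where there are three numbers: the shift along the tool's x, y, z each as a share of 800 mm, from -1 to 1, then the turn about the tool's z as a share of 90 degrees, from -1 to 1. A call has exactly 5 rows; each row is the pose to reach, as a shift and turn from the pose commanded when the call began, along the tool's axes at that moment; what a row does not reach only later rows make up. A row lasts 1/12 s, in which the tool goes at most 41.7 mm and 7.16 degrees, less where a joint would pass 70% of its speed; a pose out of reach is approached as far as the arm can. A call with a number of a shift or a turn outside -1 to 1 is refused whole. A call with a gripper value outside its range is refused whole. "gripper" is the opening, from 0 (shut) to 1 (fully open), set as the call begins (left out, the last holds). The fingers move at their own pace and stop on an object; the grip force is fixed at half the most. Time passes only in rows, so rows that repeat a pose let the fingers close, or fill a call up. It gives the time, the measured TCP pose, the force, the opening and the grip force at its end, in the units of the state.
- ctrl.get_obs(): the state, without advancing time (a new reading comes with each control period).
- ctrl.snapshot(name): name is "scene" or "side" or "wrist"; returns a dict with "color" (420x560x3 uint8, red, green, blue), "vertical_fov" (degrees; the focal length in pixels is half the picture's height over the tangent of half this angle, whatever the lens; pixels are square), "cx", "cy" (the principal point, pixels), "k1" (the pictures are not rectified: a ray, as slopes to the right and down, at radius r is drawn at 1 + k1 r^2 times it, then the intrinsics apply), "rvec" (rotation vector, rad) and "tvec" (3), from world to camera coordinates, as OpenCV has them. Camera axes: x right, y down, z forward; pixel columns grow to the right and rows downward; lengths in m; the calibration is good to about 2 mm. A picture is of the moment at which its call begins. There is no depth.
- ctrl.close_job(): hands the job in; it is judged then, once.
Trained networks look in a picture, given as the dict that the camera call returned (one of the last four; its "shot" number tells which), for a name from the list of things; names that differ only in an ending like _2 or _b are one class to them, and where a whole thing is asked for, a point or a joint stands for the part that bears it (a point fixed in the world has none). Each returns a list of dicts, best first, with "conf" (0 to 1); they miss things now and then, are a little off and sometimes report something else, mostly with a low value. They report only what shows in the picture. A call takes as long as a camera call.
- ctrl.boxes_of(picture, thing): "xy" ([column, row] as shares, 0 to 1, of the picture: columns of its width, rows of its height, amid what is visible of it).
- ctrl.cut_out(picture, thing): "pixels" (420x560 bool, what is visible of it) and "xy" ([column, row] as shares, 0 to 1, of the picture: columns of its width, rows of its height, amid what is visible of it).
The state is a dict: "clock": time; "joint_pos": joint angles; "qvel": joint speeds; "tau": joint torques, N m; "tool_pos": TCP position; "orientation": TCP orientation; "force": force on the tool from outside, world axes, zero at the start; "moment": the same for the moment, N m; "opening": finger opening in m; "gripper_force": force on a finger pad.
Only numpy, scipy, OpenCV 4.12 (cv2) and the standard library are available. Lean on these libraries where they do the work, as an engineer would, in place of code of your own. Each camera call takes 0.05 s, during which the arm holds its last target. There are 200 camera calls.

TASK

Build the upper tier on the kiln batt, ready for firing: first stand the two tall tube props upright on the bare patches at the two ends of the batt, either side of the cup, then lay the long setter across the tops of both props, level, centred over the batt and in line with it. Last, set the two porcelain eggs gently, foot down, into the setter's pockets, the large egg in the large pocket and the small egg in the small one; they are fragile, so do not squeeze, press or drop them. Leave the cup and the short prop standing where they are.

Things in the scene. Friction and masses are not known exactly. Their poses are not given: they have to be found in the camera images.
- base: Lower kiln batt: a fixed buff refractory slab, 110 mm (its x) by 300 mm (its y), 18 mm thick on two 12 mm bearers, so its top face is 30 mm above the bench. Origin: centre of its underside, on the bench. White kiln wash covers its top except for two bare buff squares, 60 mm by 60 mm, centred on its long axis at y = +95 mm and y = -95 mm of its frame: there the tall props stand. A cup stands in the middle.
- prop_a: Tall kiln prop, loose and standing on end: buff tube, 40 mm outside diameter, 24 mm bore, 72 mm tall, about 0.11 kg. Origin: centre of its underside; z is its axis, upwards. Same as prop_b; either may go to either end of the batt.
- prop_b: The other tall kiln prop, the same as prop_a.
- setter: Setter: a loose flat buff refractory bar, 60 mm wide (its x), 240 mm long (its y), 16 mm thick, about 0.36 kg, lying flat on the bench, pockets up; it can be gripped across its 60 mm width at the middle. Origin: centre of its underside, z up. In its top face are two round blind pockets 11 mm deep: the large one (37 mm across) centred at y = +60 mm, the small one (27 mm across) at y = -60 mm, both at x = 0. Either way round on the props will do.
- egg_big: Large hollow porcelain egg, white with cobalt bands, standing on its flat 24 mm foot: 52 mm across at its widest, 29 mm above the foot, 70 mm tall, about 0.11 kg. Origin: centre of the foot; z up through the blunt-to-pointed axis. Fragile: a grip of 8 to 20 N holds it, over 30 N cracks it, and so does a set-down with over 20 N. Seated in the large pocket on the pocket's rim, its foot is 6 mm below the setter's top face (10 mm above the setter's underside).
- egg_small: Small hollow porcelain egg of the same kind, standing on its flat 18 mm foot: 40 mm across at its widest, 22 mm above the foot, 52 mm tall, about 0.05 kg. Origin: centre of the foot; z up. Fragile, as the large egg. Seated in the small pocket on the pocket's rim, its foot is 4 mm below the setter's top face (12 mm above the setter's underside).
- cup: Bystander: a pink unglazed cup, 60 mm across, 52 mm tall, with a handle that reaches 50 mm from its axis, standing loose in the middle of the batt. Origin: centre of its underside. The setter bridges over it, with 20 mm to spare. Not to be disturbed.
- short_prop: Bystander: a short tube prop like the tall ones, 40 mm across but only 36 mm tall, standing loose among the other things. Origin: centre of its underside. It is not used; leave it. (Also on the bench, fixed and out of the way: a flat glass palette 6 mm thick on the side away from the setter, and a jar of brushes, 220 mm high, at the far left corner.)

How it is judged:
By the outcome, as a careful person would: the job done as asked, in the order asked, and still so for the second after the job is handed in, with the robot touching nothing.
It also fails if it takes over 128 s, if anything falls off the work surface, if the arm or the gripper's body presses on something with over 40 N, if the wrist force passes 120 N, or if a joint passes its speed limit or range.

## Working session

There is one attempt and no reset: what is moved stays moved. The work goes in short steps, Python scripts to look and compute and a tool call to move; the robot and the scene stay as the last step left them, time stands still between calls to the robot, and variables do not carry over. Pictures are saved under pics/ and viewed, at most 14 in all, crops included, and the job is handed in when it is done.

Besides the shell and the picture viewer there is one more tool, called after "Emit:" by a JSON object that holds its "method" and its "body", one argument or row to a line. send_rows: Moves the arm, as the interface text tells. Shift numbers are shares of 800 mm and turn numbers shares of 90 degrees, none past 1 either way. Its arguments: {"type":"object","properties":{"deltas":{"type":"array","items":{"type":"array"}},"gripper":{"type":"number"}},"required":["deltas"]}

```bash
ls; mkdir -p pics; cat > h.py <<'E'
import numpy as np, cv2
from plant import ctrl
from scipy.spatial.transform import Rotation as Ro
def snap(n,f=None):
    p=ctrl.snapshot(n)
    if f: cv2.imwrite('pics/'+f,p['color'][:,:,::-1])
    return p
def K(p):
    f=210/np.tan(np.radians(p['vertical_fov'])/2)
    return np.array([[f,0,p['cx']],[0,f,p['cy']],[0,0,1.]]),np.array([p['k1'],0,0,0,0.])
def cam(p):
    R=cv2.Rodrigues(np.array(p['rvec'],float))[0]; t=np.array(p['tvec'],float).ravel(); return R,t
def und(p,uv):
    # invert r*(1+k1 r^2)
    k,d=K(p); q=(np.array(uv,float).reshape(-1,2)-k[:2,2])/k[0,0]
    s=q.copy()
    for _ in range(50): s=q/(1+d[0]*(s**2).sum(1,keepdims=True))
    return s
def ray(p,uv):
    R,t=cam(p); s=und(p,uv); d=np.c_[s,np.ones(len(s))]@R
    return -R.T@t,d/np.linalg.norm(d,axis=1,keepdims=True)
def onz(p,uv,z):
    o,d=ray(p,uv); return o+d*((z-o[2])/d[:,2])[:,None]
def tri(l): # list of (pic, uv)
    A=np.zeros((3,3));b=np.zeros(3)
    for p,uv in l:
        o,d=ray(p,uv); M=np.eye(3)-np.outer(d[0],d[0]); A+=M;b+=M@o
    return np.linalg.solve(A,b)
def proj(p,X):
    k,d=K(p); return cv2.projectPoints(np.array(X,float).reshape(-1,1,3),np.array(p['rvec'],float),np.array(p['tvec'],float),k,d)[0].reshape(-1,2)
E
python3 - <<'E'
from h import *
for n in ['scene','side','wrist']:
    p=snap(n,n+'0.png'); R,t=cam(p); print(n,p['vertical_fov'],p['k1'],-R.T@t, R[2])
    for th in ['base','prop_a','setter','egg_big','egg_small','cup','short_prop']:
        print(th,[(np.round(np.array(b['xy'])*[560,420],1).tolist(),round(b['conf'],2),int(b['pixels'].sum())) for b in ctrl.cut_out(p,th)])
o=ctrl.get_obs();print(o)
E
```

```text
pics
scene 48.197838773394544 0.017389181666358704 [ 1.28467083 -0.14534846  0.81436128] [-0.69226251  0.11932287 -0.71171249]
base [([294.6, 259.1], 0.67, 5514)]
prop_a [([189.4, 193.6], 0.85, 498), ([277.1, 192.1], 0.85, 432)]
setter [([429.8, 202.4], 0.76, 2091)]
egg_big [([240.0, 193.8], 0.6, 451)]
egg_small []
cup [([297.2, 243.1], 0.79, 786)]
short_prop [([368.3, 189.9], 0.85, 253)]
side 53.09691847190594 0.0016144979742980137 [ 0.1145706  -0.61076669  0.52579025] [ 0.48694746  0.69035349 -0.5350647 ]
base [([325.2, 206.2], 0.84, 3674)]
prop_a [([303.8, 289.4], 0.87, 1122), ([253.8, 224.8], 0.56, 692)]
setter [([196.0, 165.5], 0.94, 952)]
egg_big []
egg_small [([217.8, 205.5], 0.74, 320), ([270.7, 249.7], 0.59, 739)]
cup [([319.9, 181.2], 0.68, 680)]
short_prop [([193.6, 187.9], 0.72, 285)]
wrist 70.6636795162649 -0.06307771000649047 [ 0.6747669  -0.06897732  0.38552091] [-9.47334535e-05  2.56110304e-01 -9.66647559e-01]
base [([307.3, 149.2], 0.59, 16359)]
prop_a [([456.5, 183.3], 0.98, 1916), ([491.9, 5.6], 0.76, 948), ([397.7, 390.7], 0.73, 315)]
setter [([396.3, 396.3], 0.68, 283)]
egg_big [([474.0, 108.2], 0.83, 2051)]
egg_small []
cup [([306.3, 206.8], 0.72, 2701), ([454.6, 181.7], 0.7, 1911)]
short_prop []
{'clock': 1.2, 'joint_pos': array([ 1.65073539e+01,  2.05448054e+01,  6.81787161e-01,  1.01902748e-03,
       -7.01350869e+01, -1.65072517e+01]), 'qvel': array([ 0.05333872,  0.02804129, -0.03788906, -0.054125  ,  0.028482  ,
       -0.06359605]), 'tau': array([ 2.88605625e-03, -5.82394338e+01,  2.93288898e+01,  7.00223878e+00,
        1.26486630e-02, -6.74885428e-05]), 'tool_pos': array([ 6.74981757e-01, -1.77155442e-05,  2.92180707e-01]), 'orientation': array([-1.79997911e+02, -3.80510011e-04, -8.99995515e+01]), 'force': array([-0.37697388,  0.55583597, -0.18147565]), 'moment': array([-0.02250821,  0.06999733,  0.05771299]), 'gripper_force': 0.0, 'opening': 0.08779359475345892}
```

```bash
python3 -c "
import cv2,numpy as np
for n in ['scene0','side0']:
    a=cv2.imread('pics/'+n+'.png'); cv2.imwrite('pics/'+n+'b.png',cv2.resize(a,(800,600),interpolation=cv2.INTER_CUBIC))"
```

```text
(no output)
```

View pics/scene0b.png

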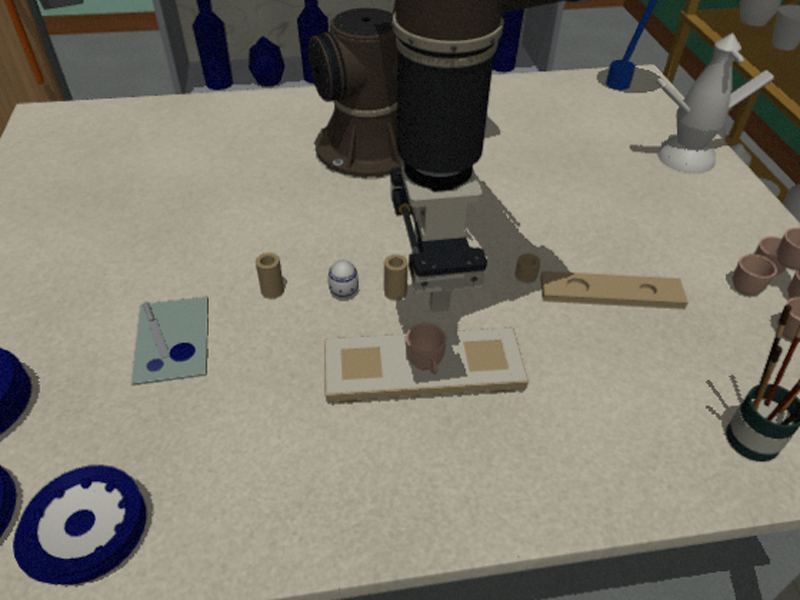

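View pics/side0b.png

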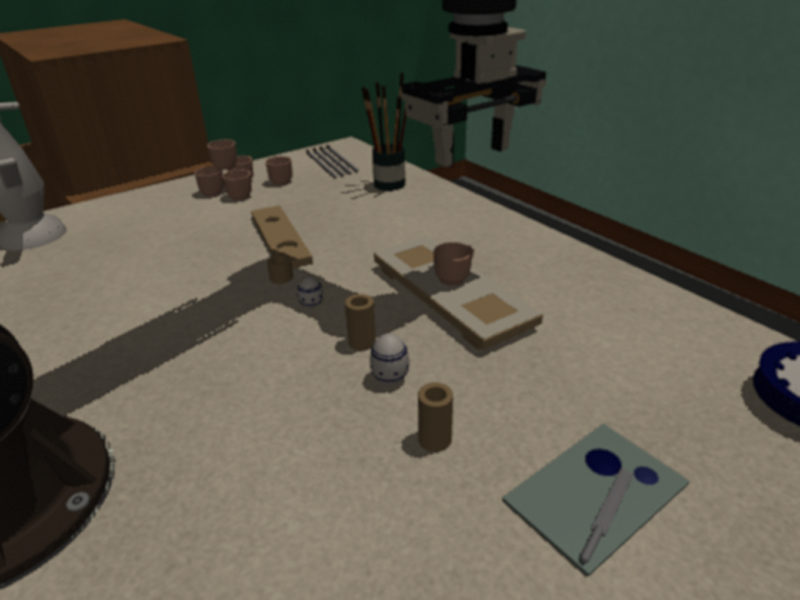

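View pics/wrist0.png

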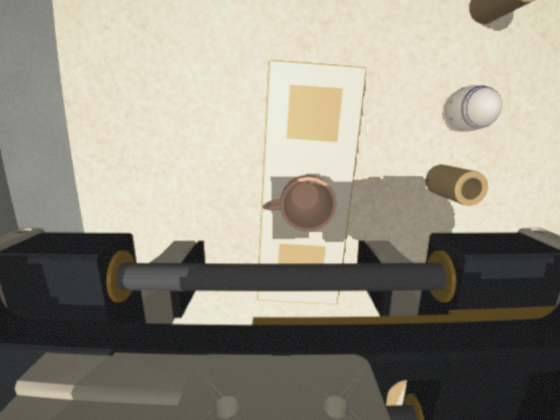

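The pictures show the batt (scene 425,365 of 800) with the cup in the middle. Two tall props are at scene 270,275 and 395,277, with the big egg between them at 343,280. The small egg appears only in the side view (310,292), behind the arm. The short prop is at scene 527,267, close to the near end of the setter, whose large pocket is at the short-prop end (578,287).

```bash
python3 - <<'E'
from h import *
P={n:snap(n) for n in ['scene','side','wrist']}
S=np.array([560,420])
for th,z in [('prop_a',.036),('egg_big',.03),('egg_small',.024),('short_prop',.018),('cup',.056),('setter',.012)]:
    for n in P:
        for b in ctrl.cut_out(P[n],th):
            # area centroid
            v,u=np.nonzero(b['pixels']); c=[u.mean(),v.mean()]
            print(th,n,round(b['conf'],2),len(u),np.round(onz(P[n],c,z)[0],3)[:2], 'c',np.round(c,1))
for n in ['scene','wrist','side']:
    p=P[n]; m=max(ctrl.cut_out(p,'base'),key=lambda b:b['conf'])['pixels']
    hsv=cv2.cvtColor(p['color'],cv2.COLOR_RGB2HSV)
    mm=cv2.dilate(m.astype(np.uint8),np.ones((3,3)))
    s=((hsv[...,1]>85)&(hsv[...,0]>8)&(hsv[...,0]<28)&(mm>0)).astype(np.uint8)
    s=cv2.morphologyEx(s,cv2.MORPH_OPEN,np.ones((3,3)))
    N,L,st,ce=cv2.connectedComponentsWithStats(s)
    for i in range(1,N):
        if st[i,4]<150: continue
        v,u=np.nonzero(L==i); X=onz(p,np.c_[u,v],.03)[:,:2]
        r=cv2.minAreaRect((X*1000).astype(np.float32)); print(n,'patch',st[i].tolist(),X.mean(0).round(4),r)
p=P['scene'];
for n in ['scene','side']:
    b=ctrl.cut_out(P[n],'setter')[0]['pixels']; v,u=np.nonzero(b); X=onz(P[n],np.c_[u,v],.016)[:,:2]
    print(n,'setter',cv2.minAreaRect((X*1000).astype(np.float32)))
E
```

```text
prop_a scene 0.84 467 [ 0.467 -0.013] c [276.5 194.4]
prop_a scene 0.79 512 [ 0.432 -0.223] c [188.6 193. ]
prop_a side 0.83 1075 [ 0.432 -0.22 ] c [304.1 291. ]
prop_a side 0.64 804 [ 0.467 -0.007] c [251.9 223.9]
prop_a wrist 0.68 956 [ 0.441 -0.206] c [493.    8.7]
prop_a wrist 0.64 1871 [ 0.46 -0.01] c [456.8 184. ]
egg_big scene 0.62 415 [ 0.452 -0.101] c [239.6 195.7]
egg_big side 0.76 810 [ 0.454 -0.096] c [272.  250.9]
egg_big wrist 0.59 2105 [ 0.449 -0.101] c [473.  107.4]
egg_small side 0.56 328 [0.455 0.123] c [216.3 203.8]
egg_small wrist 0.49 286 [0.495 0.323] c [395.  392.8]
short_prop scene 0.7 280 [0.457 0.223] c [368.6 188. ]
short_prop side 0.68 330 [0.454 0.226] c [195.4 188. ]
cup scene 0.92 736 [0.642 0.005] c [297.5 242.4]
cup side 0.8 677 [0.653 0.013] c [316.2 183.2]
cup wrist 0.62 2633 [0.647 0.009] c [305.  202.8]
setter scene 0.76 2019 [0.525 0.358] c [429.1 202.9]
setter side 0.58 932 [0.518 0.354] c [196.  163.8]
setter side 0.31 672 [0.703 0.071] c [316.2 183.5]
setter wrist 0.59 308 [0.489 0.336] c [395.3 392.4]Traceback (most recent call last):
  File "<stdin>", line 11, in <module>
ValueError: max() iterable argument is empty
```

```bash
cat > patch.py <<'E'
from h import *
def patches(p,z=.03,smin=85):
    hsv=cv2.cvtColor(p['color'],cv2.COLOR_RGB2HSV)
    s=((hsv[...,1]>smin)&(hsv[...,2]>40)&(hsv[...,0]>8)&(hsv[...,0]<28)).astype(np.uint8)
    s=cv2.morphologyEx(s,cv2.MORPH_OPEN,np.ones((3,3)))
    N,L,st,ce=cv2.connectedComponentsWithStats(s); out=[]
    for i in range(1,N):
        if st[i,4]<150: continue
        v,u=np.nonzero(L==i); X=onz(p,np.c_[u,v],z)[:,:2]
        r=cv2.minAreaRect((X*1000).astype(np.float32)); out.append((st[i].tolist(),X.mean(0).round(4),r))
    return out
E
python3 - <<'E'
from patch import *
for n in ['scene','wrist','side']:
    p=snap(n)
    for a,b,r in patches(p):
        if abs(b[1])<.5 and .35<b[0]<.9: print(n,a,b,np.round(r[0],1),np.round(r[1],1),round(r[2],1))
p=snap('scene')
for n in ['scene','side']:
    p=snap(n);
    for B in ctrl.cut_out(p,'setter')[:1]:
        v,u=np.nonzero(B['pixels']); X=onz(p,np.c_[u,v],.016)[:,:2]
        print(n,'setter',cv2.minAreaRect((X*1000).astype(np.float32)))
E
```

```text
scene [180, 178, 18, 30, 421] [ 0.4214 -0.2232] [ 420.8 -223.3] [108.1  37.5] 3.9
scene [270, 179, 15, 30, 411] [ 0.4564 -0.0103] [455.7  -9.6] [ 35.1 103.7] 81.8
scene [362, 178, 15, 19, 198] [0.4673 0.2185] [465.9 219.9] [34.6 69.9] 72.8
scene [379, 191, 101, 24, 1620] [0.5379 0.3485] [538.7 346.6] [235.5  67.9] 77.1
scene [327, 239, 28, 20, 468] [0.6506 0.0994] [649.1  98.9] [56.2 54.6] 85.7
scene [240, 244, 27, 21, 478] [ 0.6386 -0.0914] [637.4 -90.9] [56.5 53.9] 86.2
wrist [470, 0, 61, 22, 765] [ 0.4383 -0.2097] [ 427.8 -207.8] [73.4 22.3] 4.7
wrist [304, 88, 37, 52, 1424] [ 0.6254 -0.0915] [627.7 -90.2] [41.2 56.7] 0.3
wrist [427, 166, 60, 39, 1698] [ 0.4551 -0.009 ] [455.7 -10.8] [41.9 81.7] 69.5
wrist [279, 245, 45, 19, 782] [0.6492 0.0836] [648.5  83.1] [25.1 57. ] 89.9
wrist [106, 250, 28, 53, 800] [0.8963 0.1166] [894.1 117.2] [82.5 35.6] 76.8
wrist [428, 250, 29, 53, 808] [0.4531 0.1169] [455.5 117.4] [36.6 82.2] 13.2
wrist [253, 306, 303, 20, 2849] [0.4719 0.1814] [492.1 179.2] [ 22.4 442.9] 90.0
wrist [386, 380, 21, 26, 276] [0.4986 0.3166] [499.4 315.7] [54.3 21.1] 73.3
wrist [404, 394, 21, 26, 256] [0.4625 0.3445] [462.8 349.5] [22.5 66.3] 28.2
side [177, 144, 41, 55, 1195] [0.4909 0.2937] [496.3 300.1] [300.4  76. ] 72.2
side [279, 171, 52, 28, 859] [0.6733 0.0617] [660.   62.8] [128.2 124.6] 51.4
side [264, 181, 115, 63, 740] [ 0.5933 -0.0698] [583.2 -27. ] [112.8 303.7] 16.4
side [242, 206, 21, 39, 699] [ 4.714e-01 -1.000e-04] [472.4   1.4] [136.8  40.8] 58.4
side [326, 206, 34, 20, 403] [ 0.6378 -0.0906] [638.1 -90.1] [56.1 56.2] 86.3
side [293, 268, 24, 48, 997] [ 0.4365 -0.2147] [ 438.6 -213.8] [109.3  39.8] 52.6
scene setter ((527.035888671875, 354.0438537597656), (243.07623291015625, 75.9786605834961), 77.27153778076172)
side setter ((512.0159912109375, 351.36773681640625), (276.4271240234375, 70.25230407714844), 76.05824279785156)
```

Emit:
{"method": "send_rows", "body": {
  "deltas": [
    [[0.0125,0.05,0.01],0],
    [[0.0125,0.1,0.02],0],
    [[0.0125,0.15,0.03],0],
    [[0.0125,0.2,0.04],0],
    [[0.0125,0.25,0.05],0]
  ],
  "gripper": 1
}}

```text
clock: 3.12
tool_pos: [0.4732, -0.0104, 0.2516]
orientation: [-180.0, -0.0, -90.0]
force: [0.1, 1.1, -0.3]
opening: 0.0875
gripper_force: 0.0
```

Emit:
{"method": "send_rows", "body": {
  "deltas": [
    [[0,0.011,0],0],
    [[0,0.011,0],0],
    [[0,0.011,0],0],
    [[0,0.011,0],0],
    [[0,0.011,0],0]
  ]
}}

```text
clock: 3.53
tool_pos: [0.4672, -0.0098, 0.2523]
orientation: [-180.0, 0.0, -90.0]
force: [0.2, 0.1, 0.7]
opening: 0.0877
gripper_force: 0.0
```

```bash
cat > look.py <<'E'
from h import *
import sys
def show(names,views=('scene','side','wrist'),save=None):
    P={n:snap(n,f'{save}_{n}.png' if save else None) for n in views}
    o=ctrl.get_obs(); print('tcp',o['tool_pos'].round(4),o['orientation'].round(1),'F',o['force'].round(1),'open',round(o['opening'],4),'t',round(o['clock'],1))
    for th,z in names:
        c=[]
        for n in views:
            for b in ctrl.cut_out(P[n],th)[:3]:
                v,u=np.nonzero(b['pixels']); q=[u.mean(),v.mean()]; X=onz(P[n],q,z)[0]; c.append((P[n],q,X,n))
                print(th,n,round(b['conf'],2),len(u),X.round(4)[:2],np.round(q))
        for i in range(len(c)):
            for j in range(i):
                if c[i][3]!=c[j][3] and np.linalg.norm(c[i][2]-c[j][2])<.03: print('   tri',c[j][3],c[i][3],tri([c[i][:2],c[j][:2]]).round(4))
    return P
E
python3 - <<'E'
from look import *
P=show([('prop_a',.036),('egg_big',.03),('egg_small',.024),('short_prop',.018)],save='a')
E
```

```text
tcp [ 0.4668 -0.01    0.2519] [180.  -0. -90.] F [-1.1  0.8 -0.1] open 0.0878 t 3.7
prop_a scene 0.82 516 [ 0.4308 -0.2227] [189. 193.]
prop_a scene 0.64 462 [ 0.4662 -0.0129] [276. 194.]
prop_a scene 0.46 2118 [0.5472 0.3428] [429. 203.]
prop_a side 0.66 1019 [ 0.4317 -0.2198] [304. 291.]
prop_a side 0.56 721 [ 0.4663 -0.0078] [252. 224.]
prop_a wrist 0.98 1606 [ 0.4652 -0.0086] [282. 200.]
prop_a wrist 0.83 350 [ 0.4339 -0.1967] [315.   5.]
   tri scene side [ 0.4312 -0.2218  0.0371]
   tri scene side [ 0.4656 -0.0117  0.0371]
   tri scene wrist [ 0.4653 -0.0107  0.0358]
   tri side wrist [ 0.4654 -0.009   0.0371]
   tri scene wrist [ 0.4295 -0.2123  0.0276]
   tri side wrist [ 0.4367 -0.2055  0.0209]
egg_big scene 0.93 430 [ 0.452  -0.1013] [240. 196.]
egg_big side 0.88 811 [ 0.4546 -0.0953] [272. 251.]
egg_big side 0.24 727 [0.6856 0.0493] [317. 183.]
egg_big wrist 0.65 2161 [ 0.4516 -0.1004] [295. 111.]
   tri scene side [ 0.453  -0.1001  0.0325]
   tri scene wrist [ 0.4515 -0.1008  0.0295]
   tri side wrist [ 0.4517 -0.1     0.0344]
egg_small scene 0.74 254 [0.4561 0.1187] [328. 190.]
egg_small side 0.81 330 [0.4554 0.1229] [216. 204.]
egg_small wrist 0.68 712 [0.4544 0.1233] [291. 303.]
   tri scene side [0.455  0.1198 0.0245]
   tri scene wrist [0.455  0.1206 0.0244]
   tri side wrist [0.4548 0.1224 0.0247]
short_prop scene 0.76 299 [0.4565 0.2237] [369. 188.]
short_prop side 0.63 309 [0.4554 0.2288] [196. 187.]
short_prop side 0.46 767 [ 0.4624 -0.0834] [272. 251.]
   tri scene side [0.455  0.2251 0.0184]
```

View pics/a_wrist.png

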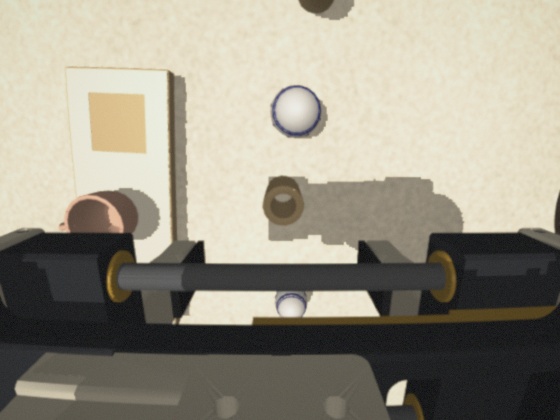

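The wrist view shows prop A's mouth at (283,203), midway between the fingers, with the egg clear above at (296,110). Descend and grip.

Emit:
{"method": "send_rows", "body": {
  "deltas": [
    [[0,0.001,0.045],0],
    [[0,0.001,0.09],0],
    [[0,0.001,0.135],0],
    [[0,0.001,0.175],0],
    [[0,0.001,0.194],0]
  ]
}}

```text
clock: 4.7
tool_pos: [0.4635, -0.0106, 0.0937]
orientation: [179.8, -0.1, -90.0]
force: [-0.9, 0.3, 1.2]
opening: 0.0875
gripper_force: 0.0
```

Emit:
{"method": "send_rows", "body": {
  "deltas": [
    [[0,0,0],0],
    [[0,0,0],0],
    [[0,0,0],0],
    [[0,0,0],0],
    [[0,0,0],0]
  ],
  "gripper": 0.45
}}

```text
clock: 5.12
tool_pos: [0.4662, -0.0097, 0.0984]
orientation: [-179.8, 0.1, -90.0]
force: [-0.6, 0.0, -1.0]
opening: 0.0598
gripper_force: 0.0
```

Emit:
{"method": "send_rows", "body": {
  "deltas": [
    [[0,0,0],0],
    [[0,0,0],0],
    [[0,0,0],0],
    [[0,0,0],0],
    [[0,0,0],0]
  ],
  "gripper": 0.42
}}

```text
clock: 5.53
tool_pos: [0.4655, -0.01, 0.0974]
orientation: [-180.0, 0.0, -90.0]
force: [-2.5, 0.5, 7.2]
opening: 0.0397
gripper_force: 30.0
```

Emit:
{"method": "send_rows", "body": {
  "deltas": [
    [[0,0,0],0],
    [[0,0,0],0],
    [[0,0,0],0],
    [[0,0,0],0],
    [[0,0,0],0]
  ],
  "gripper": 0.45
}}

```text
clock: 5.95
tool_pos: [0.4655, -0.01, 0.0974]
orientation: [-180.0, 0.0, -90.0]
force: [-1.9, 0.7, 6.4]
opening: 0.0397
gripper_force: 19.4
```

Emit:
{"method": "send_rows", "body": {
  "deltas": [
    [[0,0,0],0],
    [[0,0,0],0],
    [[0,0,0],0],
    [[0,0,0],0],
    [[0,0,0],0]
  ],
  "gripper": 0.44
}}

```text
clock: 6.37
tool_pos: [0.4655, -0.01, 0.0974]
orientation: [-180.0, 0.0, -90.0]
force: [-2.5, 0.8, 7.6]
opening: 0.0392
gripper_force: 30.0
```

Emit:
{"method": "send_rows", "body": {
  "deltas": [
    [[0,0,-0.04],0],
    [[0,0,-0.08],0],
    [[0,0,-0.12],0],
    [[0,0,-0.1375],0],
    [[0,0,-0.1375],0]
  ]
}}

```text
clock: 6.78
tool_pos: [0.4671, -0.0095, 0.2105]
orientation: [-179.6, 0.1, -90.0]
force: [-0.1, 1.6, -2.6]
opening: 0.0395
gripper_force: 30.0
```

Emit:
{"method": "send_rows", "body": {
  "deltas": [
    [[-0.02,-0.04,0],0],
    [[-0.045,-0.08,0],0],
    [[-0.07,-0.12,0],0],
    [[-0.095,-0.16,0],0],
    [[-0.12,-0.2,0],0]
  ]
}}

```text
clock: 7.2
tool_pos: [0.6262, 0.0868, 0.2054]
orientation: [179.9, -0.0, -90.0]
force: [0.9, 0.1, -0.7]
opening: 0.0394
gripper_force: 30.0
```

Emit:
{"method": "send_rows", "body": {
  "deltas": [
    [[-0.017,-0.031,0],0],
    [[-0.017,-0.031,0],0],
    [[-0.017,-0.031,0],0],
    [[-0.017,-0.031,0],0],
    [[-0.017,-0.031,0],0]
  ]
}}

```text
clock: 7.62
tool_pos: [0.6492, 0.099, 0.2062]
orientation: [179.9, -0.0, -90.0]
force: [0.2, -0.3, -0.2]
opening: 0.0392
gripper_force: 30.0
```

```bash
python3 - <<'E'
from patch import *
from look import show
P=show([('prop_a',.149),('cup',.056)],save='b')
for n in P:
    for a,b,r in patches(P[n]):
        if abs(b[1])<.2 and .55<b[0]<.75: print(n,a,b,np.round(r[0],1),np.round(r[1],1),round(r[2],1))
E
```

```text
tcp [0.6496 0.0991 0.2073] [-180.    0.  -90.] F [-0.9  0.  -1.6] open 0.0395 t 7.8
prop_a scene 0.66 487 [ 0.5544 -0.211 ] [189. 193.]
prop_a scene 0.63 197 [0.6789 0.0784] [340. 221.]
prop_a scene 0.33 740 [ 0.7213 -0.0135] [297. 243.]
prop_a side 0.9 616 [0.6442 0.0877] [292. 135.]
prop_a side 0.58 1113 [ 0.3586 -0.3103] [304. 291.]
prop_a side 0.43 306 [0.3668 0.0114] [195. 188.]
prop_a wrist 0.65 4942 [0.6494 0.0998] [280. 262.]
   tri side wrist [0.651  0.1003 0.1438]
cup scene 0.72 775 [0.6416 0.0054] [297. 242.]
cup side 0.66 700 [0.6533 0.0138] [316. 183.]
cup wrist 0.92 6149 [0.6471 0.0011] [283.  95.]
   tri scene side [0.6462 0.0047 0.0621]
   tri scene wrist [0.6475 0.0029 0.0635]
   tri side wrist [0.646  0.0029 0.0636]
scene [328, 240, 26, 18, 259] [0.65   0.0984] [649.6 100.4] [54.1 48.2] 76.9
scene [240, 244, 27, 21, 451] [ 0.6398 -0.0911] [637.5 -90.5] [55.8 54.9] 84.4
side [279, 171, 52, 29, 856] [0.6739 0.0617] [682.9  63.6] [116.3 138.4] 6.4
side [263, 180, 116, 64, 736] [ 0.5933 -0.0686] [583.4 -23.9] [113.1 308.9] 15.9
side [326, 207, 34, 19, 401] [ 0.6375 -0.0908] [637.5 -90.1] [56.  56.7] 87.5
wrist [258, 0, 72, 22, 1394] [ 0.6372 -0.0696] [638.6 -68.7] [58.5 16.2] 0.2
wrist [244, 177, 74, 86, 5189] [0.6493 0.1124] [649.4 112. ] [84.7 72.4] 90.0
wrist [192, 251, 17, 53, 519] [0.7323 0.1718] [731.3 171.8] [59.3 15.8] 84.4
wrist [354, 251, 17, 53, 534] [0.5662 0.1718] [566.9 171.9] [16.4 59.1] 4.0
```

View pics/b_wrist.png

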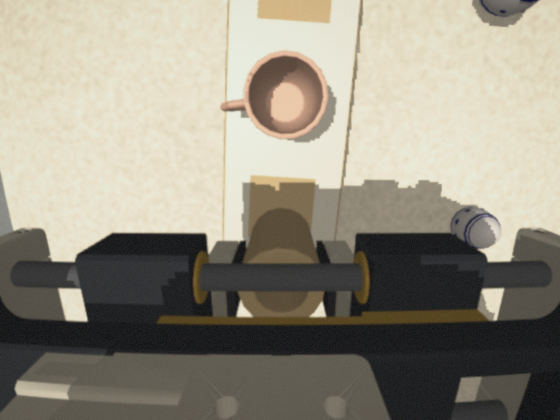

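The prop is held upright over the far bare patch (its top edge is at row 178), and the cup is clear at (287,95). Lower.

Emit:
{"method": "send_rows", "body": {
  "deltas": [
    [[0,-0.001,0.03],0],
    [[0,-0.001,0.06],0],
    [[0,-0.001,0.08],0],
    [[0,-0.001,0.092],0],
    [[0,-0.001,0.095],0]
  ]
}}

```text
clock: 8.48
tool_pos: [0.6502, 0.0993, 0.129]
orientation: [179.8, -0.1, -90.0]
force: [-0.3, -0.5, -0.5]
opening: 0.0395
gripper_force: 30.0
```

Emit:
{"method": "send_rows", "body": {
  "deltas": [
    [[0,0,0.001],0],
    [[0,0,0.002],0],
    [[0,0,0.003],0],
    [[0,0,0.004],0],
    [[0,0,0.004],0]
  ]
}}

```text
clock: 8.9
tool_pos: [0.6512, 0.0997, 0.1284]
orientation: [-179.9, 0.0, -90.0]
force: [0.1, -0.4, -2.0]
opening: 0.0398
gripper_force: 30.0
```

Emit:
{"method": "send_rows", "body": {
  "deltas": [
    [[0,0,0.0007],0],
    [[0,0,0.0014],0],
    [[0,0,0.002],0],
    [[0,0,0.002],0],
    [[0,0,0.002],0]
  ]
}}

```text
clock: 9.32
tool_pos: [0.6512, 0.0997, 0.1274]
orientation: [-179.9, 0.0, -90.0]
force: [-3.0, 0.4, 6.9]
opening: 0.0394
gripper_force: 30.0
```

Emit:
{"method": "send_rows", "body": {
  "deltas": [
    [[0,0,0],0],
    [[0,0,0],0],
    [[0,0,0],0],
    [[0,0,0],0],
    [[0,0,0],0]
  ],
  "gripper": 0.9
}}

```text
clock: 9.73
tool_pos: [0.651, 0.0995, 0.126]
orientation: [180.0, -0.0, -90.0]
force: [0.2, -0.3, -0.1]
opening: 0.0674
gripper_force: 0.0
```

Emit:
{"method": "send_rows", "body": {
  "deltas": [
    [[0,0,-0.03],0],
    [[0,0,-0.07],0],
    [[0,0,-0.11],0],
    [[0,0,-0.15],0],
    [[0,0,-0.15],0]
  ],
  "gripper": 1
}}

```text
clock: 10.15
tool_pos: [0.6538, 0.1001, 0.2538]
orientation: [-179.4, 0.1, -89.9]
force: [1.9, -0.9, 1.5]
opening: 0.0873
gripper_force: 0.0
```

Emit:
{"method": "send_rows", "body": {
  "deltas": [
    [[0.04,0.027,0],0],
    [[0.08,0.055,0],0],
    [[0.12,0.082,0],0],
    [[0.16,0.11,0],0],
    [[0.2,0.137,0],0]
  ]
}}

```text
clock: 10.57
tool_pos: [0.54, -0.0616, 0.246]
orientation: [-180.0, 0.0, -90.0]
force: [0.1, 0.5, -0.2]
opening: 0.0874
gripper_force: 0.0
```

Emit:
{"method": "send_rows", "body": {
  "deltas": [
    [[0.04,0.027,0],0],
    [[0.08,0.055,0],0],
    [[0.12,0.082,0],0],
    [[0.16,0.11,0],0],
    [[0.2,0.137,0],0]
  ]
}}

```text
clock: 10.98
tool_pos: [0.4303, -0.2216, 0.2463]
orientation: [-180.0, -0.0, -90.0]
force: [1.3, -0.9, -0.7]
opening: 0.0877
gripper_force: 0.0
```

Emit:
{"method": "send_rows", "body": {
  "deltas": [
    [[0,0,0],0],
    [[0,0,0],0],
    [[0,0,0],0],
    [[0,0,0],0],
    [[0,0,0],0]
  ]
}}

```text
clock: 11.4
tool_pos: [0.4324, -0.2197, 0.2461]
orientation: [180.0, 0.0, -89.9]
force: [-0.5, 0.8, -0.4]
opening: 0.0873
gripper_force: 0.0
```

```bash
python3 - <<'E'
from look import *
P=show([('prop_a',.036)]);show([('prop_a',.066)],views=('scene','side'),save='c')
E
```

```text
tcp [ 0.4323 -0.2197  0.246 ] [180.    0.  -89.9] F [-0.3 -0.2  0.5] open 0.0876 t 11.6
prop_a scene 0.7 513 [ 0.4326 -0.2215] [189. 193.]
prop_a scene 0.69 597 [0.6254 0.1068] [341. 238.]
prop_a side 0.83 1104 [ 0.4316 -0.2193] [304. 291.]
prop_a side 0.59 116 [0.6553 0.0989] [294. 176.]
prop_a wrist 0.77 1672 [ 0.4308 -0.2182] [282. 202.]
   tri scene side [ 0.4317 -0.2206  0.0361]
   tri scene wrist [ 0.4313 -0.2199  0.0357]
   tri side wrist [ 0.4312 -0.2187  0.036 ]
tcp [ 0.4319 -0.2202  0.2461] [180.  -0. -90.] F [-0.3 -1.2 -0.5] open 0.0873 t 11.8
prop_a scene 0.82 475 [ 0.4639 -0.22  ] [188. 193.]
prop_a scene 0.72 612 [0.651  0.0971] [341. 238.]
prop_a side 0.6 1139 [ 0.4127 -0.243 ] [304. 291.]
```

Emit:
{"method": "send_rows", "body": {
  "deltas": [
    [[0,0,0.045],0],
    [[0,0,0.09],0],
    [[0,0,0.135],0],
    [[0,0,0.175],0],
    [[0,0,0.186],0]
  ]
}}

```text
clock: 12.32
tool_pos: [0.4291, -0.2201, 0.0933]
orientation: [179.6, 0.1, -90.1]
force: [-1.6, 0.0, 0.1]
opening: 0.0875
gripper_force: 0.0
```

Emit:
{"method": "send_rows", "body": {
  "deltas": [
    [[0,0,0],0],
    [[0,0,0],0],
    [[0,0,0],0],
    [[0,0,0],0],
    [[0,0,0],0]
  ],
  "gripper": 0.43
}}

```text
clock: 12.73
tool_pos: [0.4327, -0.2205, 0.099]
orientation: [-179.8, -0.0, -90.0]
force: [0.5, -0.0, -0.0]
opening: 0.06
gripper_force: 0.0
```

Emit:
{"method": "send_rows", "body": {
  "deltas": [
    [[0,0,0],0],
    [[0,0,0],0],
    [[0,0,0],0],
    [[0,0,0],0],
    [[0,0,0],0]
  ]
}}

```text
clock: 13.15
tool_pos: [0.4318, -0.2204, 0.0978]
orientation: [-180.0, -0.0, -90.0]
force: [-1.2, 1.7, 6.0]
opening: 0.0396
gripper_force: 30.0
```

Emit:
{"method": "send_rows", "body": {
  "deltas": [
    [[0,0,-0.04],0],
    [[0,0,-0.08],0],
    [[0,0,-0.12],0],
    [[0,0,-0.1375],0],
    [[0,0,-0.1375],0]
  ]
}}

```text
clock: 13.57
tool_pos: [0.4335, -0.2207, 0.211]
orientation: [-179.6, -0.1, -90.0]
force: [0.5, -0.4, -0.6]
opening: 0.0396
gripper_force: 30.0
```

Emit:
{"method": "send_rows", "body": {
  "deltas": [
    [[-0.026,-0.042,0],0],
    [[-0.052,-0.084,0],0],
    [[-0.078,-0.126,0],0],
    [[-0.104,-0.168,0],0],
    [[-0.13,-0.21,0],0]
  ]
}}

```text
clock: 13.98
tool_pos: [0.6006, -0.1152, 0.206]
orientation: [179.9, 0.0, -90.0]
force: [0.5, -0.0, -0.5]
opening: 0.0401
gripper_force: 30.0
```

Emit:
{"method": "send_rows", "body": {
  "deltas": [
    [[-0.015,-0.024,0],0],
    [[-0.031,-0.048,0],0],
    [[-0.031,-0.048,0],0],
    [[-0.031,-0.048,0],0],
    [[-0.031,-0.048,0],0]
  ]
}}

```text
clock: 14.4
tool_pos: [0.6373, -0.0916, 0.2059]
orientation: [179.9, -0.0, -90.0]
force: [-0.8, -0.7, -1.0]
opening: 0.0398
gripper_force: 30.0
```

Emit:
{"method": "send_rows", "body": {
  "deltas": [
    [[0,0,0.03],0],
    [[0,0,0.06],0],
    [[0,0,0.08],0],
    [[0,0,0.092],0],
    [[0,0,0.095],0]
  ]
}}

```text
clock: 14.82
tool_pos: [0.6365, -0.0923, 0.1294]
orientation: [179.8, -0.0, -90.1]
force: [-0.6, 0.1, -0.8]
opening: 0.0403
gripper_force: 30.0
```

Emit:
{"method": "send_rows", "body": {
  "deltas": [
    [[0,0,0.001],0],
    [[0,0,0.002],0],
    [[0,0,0.003],0],
    [[0,0,0.004],0],
    [[0,0,0.004],0]
  ]
}}

```text
clock: 15.23
tool_pos: [0.6384, -0.0916, 0.1288]
orientation: [-179.9, 0.0, -90.0]
force: [-1.0, -0.6, -1.2]
opening: 0.0397
gripper_force: 30.0
```

Emit:
{"method": "send_rows", "body": {
  "deltas": [
    [[0,0,0.0007],0],
    [[0,0,0.0014],0],
    [[0,0,0.0018],0],
    [[0,0,0.0018],0],
    [[0,0,0.0018],0]
  ]
}}

```text
clock: 15.65
tool_pos: [0.6384, -0.0916, 0.1278]
orientation: [-179.9, -0.0, -90.0]
force: [-1.8, 0.7, 6.0]
opening: 0.0399
gripper_force: 30.0
```

Emit:
{"method": "send_rows", "body": {
  "deltas": [
    [[0,0,0],0],
    [[0,0,0],0],
    [[0,0,0],0],
    [[0,0,0],0],
    [[0,0,0],0]
  ],
  "gripper": 0.9
}}

```text
clock: 16.07
tool_pos: [0.6382, -0.0916, 0.1266]
orientation: [180.0, -0.0, -90.0]
force: [-0.4, 0.9, -0.0]
opening: 0.0676
gripper_force: 0.0
```

Emit:
{"method": "send_rows", "body": {
  "deltas": [
    [[0,0,-0.03],0],
    [[0,0,-0.07],0],
    [[0,0,-0.11],0],
    [[0,0,-0.15],0],
    [[0,0,-0.175],0]
  ],
  "gripper": 1
}}

```text
clock: 16.48
tool_pos: [0.639, -0.0918, 0.2705]
orientation: [-179.8, -0.0, -90.0]
force: [0.9, 0.7, -0.4]
opening: 0.0874
gripper_force: 0.0
```

Emit:
{"method": "send_rows", "body": {
  "deltas": [
    [[-0.045,0.01,0],0],
    [[-0.09,0.02,0],0],
    [[-0.135,0.03,0],0],
    [[-0.18,0.045,0],0],
    [[-0.225,0.06,0],0]
  ]
}}

```text
clock: 16.9
tool_pos: [0.5895, 0.0898, 0.2667]
orientation: [-180.0, 0.0, -90.0]
force: [-0.2, 0.7, 0.8]
opening: 0.0873
gripper_force: 0.0
```

Emit:
{"method": "send_rows", "body": {
  "deltas": [
    [[-0.045,0.01,0],0],
    [[-0.09,0.025,0],0],
    [[-0.135,0.04,0],0],
    [[-0.18,0.05,0],0],
    [[-0.225,0.06,0],0]
  ]
}}

```text
clock: 17.32
tool_pos: [0.5412, 0.2701, 0.267]
orientation: [-180.0, 0.0, -90.0]
force: [0.3, -0.5, 0.3]
opening: 0.0876
gripper_force: 0.0
```

Emit:
{"method": "send_rows", "body": {
  "deltas": [
    [[-0.045,0.01,0],0.04],
    [[-0.09,0.02,0],0.08],
    [[-0.102,0.025,0],0.12],
    [[-0.102,0.025,0],0.144],
    [[-0.102,0.025,0],0.144]
  ]
}}

```text
clock: 17.73
tool_pos: [0.5216, 0.3511, 0.2663]
orientation: [180.0, -0.0, -103.0]
force: [0.3, 0.6, -0.3]
opening: 0.0878
gripper_force: 0.0
```

```bash
python3 - <<'E'
from look import *
P=show([('prop_a',.066),('setter',.008)],save='d')
m=ctrl.cut_out(P['wrist'],'setter')
for B in m: 
    v,u=np.nonzero(B['pixels']); print(B['conf'],len(u),u.min(),u.max(),v.min(),v.max())
E
```

```text
tcp [0.5223 0.3496 0.2667] [-180.    -0.  -102.9] F [-0.   0.3  0.3] open 0.0874 t 17.9
prop_a scene 0.81 617 [ 0.6384 -0.0939] [251. 243.]
prop_a scene 0.74 587 [0.6514 0.0969] [341. 238.]
prop_a side 0.91 552 [0.6517 0.1016] [292. 165.]
prop_a side 0.81 692 [ 0.6401 -0.0888] [344. 200.]
prop_a wrist 0.63 159 [0.6402 0.1301] [101.   3.]
prop_a wrist 0.19 5049 [0.636  0.1512] [112.  25.]
prop_a wrist 0.17 8586 [0.5112 0.3241] [285. 176.]
   tri scene side [0.6505 0.0981 0.0666]
   tri scene side [ 0.6383 -0.0926  0.0675]
setter scene 0.72 2158 [0.5212 0.3607] [429. 203.]
setter side 0.76 964 [0.5205 0.3596] [196. 164.]
setter wrist 0.88 8691 [0.5124 0.3324] [285. 176.]
   tri scene side [0.5209 0.3608 0.0075]
   tri scene wrist [0.5189 0.3451 0.0105]
   tri side wrist [0.5105 0.331  0.0228]
0.88 8691 258 312 94 262
```

View pics/d_wrist.png

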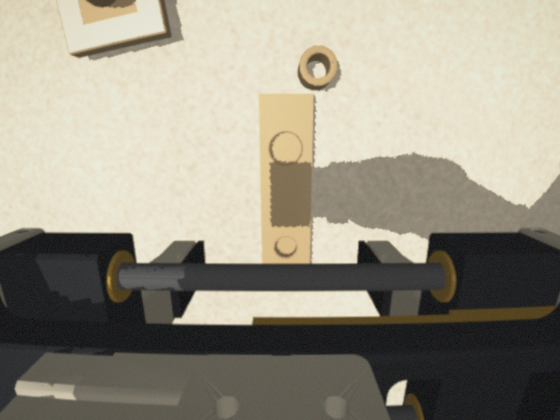

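The wrist view shows the setter nearly parallel to the fingers, with the large pocket at (286,147) and the small one at (286,245). The short prop at (318,68) clears the setter's end.

```bash
python3 - <<'E'
from h import *
p=snap('wrist'); g=cv2.cvtColor(p['color'],cv2.COLOR_RGB2GRAY)
q=[[286,147.5],[286,244.5],[260,94.5],[312.5,94.5],[262,250],[312,150]]
X=onz(p,q,.016); print(X.round(4)); o=ctrl.get_obs(); print(o['tool_pos'],o['orientation'])
d=X[1]-X[0]; print('len',np.linalg.norm(d),'mid',(X[0]+X[1])/2,'yaw',np.degrees(np.arctan2(d[1],d[0])), 'end mid',(X[2]+X[3])/2)
# edges of setter by cut_out
m=ctrl.cut_out(p,'setter')[0]['pixels']
L=[];Rr=[]
for r in range(105,160,3):
    u=np.nonzero(m[r])[0]; L.append([u[0],r]);Rr.append([u[-1],r])
for e in (L,Rr):
    Y=onz(p,e,.016); f=cv2.fitLine((Y[:,:2]*1000).astype(np.float32),cv2.DIST_HUBER,0,.01,.01).ravel(); print(np.degrees(np.arctan2(f[1],f[0])),f[2:])
E
```

```text
[[0.5046 0.2998 0.016 ]
 [0.5306 0.4149 0.016 ]
 [0.5197 0.2373 0.016 ]
 [0.4634 0.2503 0.016 ]
 [0.5614 0.4153 0.016 ]
 [0.4762 0.3092 0.016 ]]
[0.52233014 0.34971182 0.26681908] [-1.79994613e+02  8.74618034e-03 -1.02973362e+02]
len 0.11792691898482964 mid [0.51756377 0.35735044 0.016     ] yaw 77.2546322761869 end mid [0.49155328 0.24379697 0.016     ]
77.16687 [530.15625 276.0798 ]
76.43916 [472.345   289.40994]
```

Emit:
{"method": "send_rows", "body": {
  "deltas": [
    [[-0.0105,0.0075,0.045],0],
    [[-0.0105,0.0075,0.09],0],
    [[-0.0105,0.0075,0.135],0],
    [[-0.0105,0.0075,0.18],0],
    [[-0.0105,0.0075,0.22],0]
  ]
}}

```text
clock: 18.75
tool_pos: [0.5178, 0.3592, 0.0888]
orientation: [180.0, -0.0, -103.0]
force: [-0.9, 0.1, 0.4]
opening: 0.0877
gripper_force: 0.0
```

Emit:
{"method": "send_rows", "body": {
  "deltas": [
    [[0,0,0.008],0],
    [[0,0,0.016],0],
    [[0,0,0.023],0],
    [[0,0,0.027],0],
    [[0,0,0.027],0]
  ]
}}

```text
clock: 19.17
tool_pos: [0.5187, 0.3601, 0.0702]
orientation: [-180.0, 0.1, -103.0]
force: [0.2, 0.3, 0.1]
opening: 0.0876
gripper_force: 0.0
```

Emit:
{"method": "send_rows", "body": {
  "deltas": [
    [[0,0,0],0],
    [[0,0,0],0],
    [[0,0,0],0],
    [[0,0,0],0],
    [[0,0,0],0]
  ],
  "gripper": 0.6
}}

```text
clock: 19.58
tool_pos: [0.5184, 0.3596, 0.0696]
orientation: [-180.0, 0.0, -103.0]
force: [0.6, -0.3, 3.2]
opening: 0.0595
gripper_force: 6.4
```

Emit:
{"method": "send_rows", "body": {
  "deltas": [
    [[0,0,0],0],
    [[0,0,0],0],
    [[0,0,0],0],
    [[0,0,0],0],
    [[0,0,0],0]
  ]
}}

```text
clock: 20.0
tool_pos: [0.5184, 0.3597, 0.0696]
orientation: [-180.0, 0.0, -102.9]
force: [-1.4, -0.3, 6.2]
opening: 0.0597
gripper_force: 30.0
```

Emit:
{"method": "send_rows", "body": {
  "deltas": [
    [[0,0,-0.02],0],
    [[0,0,-0.05],0],
    [[0,0,-0.08],0],
    [[0,0,-0.11],0],
    [[0,0,-0.14],0]
  ]
}}

```text
clock: 20.42
tool_pos: [0.5176, 0.3589, 0.181]
orientation: [179.9, -0.1, -103.0]
force: [0.3, 0.9, -3.9]
opening: 0.0593
gripper_force: 30.0
```

Emit:
{"method": "send_rows", "body": {
  "deltas": [
    [[0.01,-0.006,-0.03],0],
    [[0.035,-0.022,-0.06],0],
    [[0.065,-0.041,-0.07],0],
    [[0.095,-0.06,-0.07],0],
    [[0.13,-0.083,-0.07],0]
  ]
}}

```text
clock: 20.83
tool_pos: [0.5593, 0.2428, 0.2371]
orientation: [180.0, 0.0, -102.9]
force: [0.0, 0.5, -4.7]
opening: 0.0599
gripper_force: 30.0
```

Emit:
{"method": "send_rows", "body": {
  "deltas": [
    [[0.035,-0.022,0],-0.02],
    [[0.07,-0.044,0],-0.05],
    [[0.105,-0.067,0],-0.08],
    [[0.14,-0.089,0],-0.1],
    [[0.175,-0.111,0],-0.103]
  ]
}}

```text
clock: 21.25
tool_pos: [0.6144, 0.0853, 0.236]
orientation: [179.9, -0.0, -93.6]
force: [0.3, 0.5, -4.3]
opening: 0.0594
gripper_force: 30.0
```

Emit:
{"method": "send_rows", "body": {
  "deltas": [
    [[0.03,-0.013,0],0],
    [[0.06,-0.026,0],0],
    [[0.085,-0.036,0],0],
    [[0.101,-0.0434,0],0],
    [[0.101,-0.0434,0],0]
  ]
}}

```text
clock: 21.67
tool_pos: [0.6443, 0.0016, 0.2358]
orientation: [179.9, -0.0, -93.8]
force: [0.1, 0.4, -2.9]
opening: 0.0599
gripper_force: 30.0
```

```bash
python3 - <<'E'
from look import *
P=show([('prop_a',.066),('cup',.056),('setter',.178)],save='e')
p=P['wrist'];m=ctrl.cut_out(p,'setter')[0]['pixels']; v,u=np.nonzero(m); print(u.min(),u.max(),v.min(),v.max())
E
```

```text
tcp [0.6438 0.0043 0.2364] [179.9   0.  -93.7] F [ 1.1  0.2 -3.5] open 0.0595 t 21.8
prop_a scene 0.82 602 [ 0.6384 -0.0929] [251. 243.]
prop_a scene 0.59 4647 [ 0.693  -0.0089] [295. 259.]
prop_a scene 0.56 627 [0.651  0.0973] [341. 238.]
prop_a side 0.86 755 [ 0.6408 -0.0894] [344. 200.]
prop_a side 0.73 554 [0.6531 0.1026] [292. 165.]
   tri scene side [ 0.639  -0.0922  0.0675]
   tri scene side [0.651  0.0981 0.0675]
cup scene 0.68 576 [ 0.6294 -0.0916] [252. 243.]
cup scene 0.57 739 [0.6425 0.0046] [297. 243.]
cup side 0.66 731 [0.6523 0.0136] [316. 183.]
   tri scene side [0.6459 0.0046 0.0614]
setter scene 0.85 2203 [ 0.6515 -0.01  ] [293. 206.]
setter side 0.91 1624 [ 0.6355 -0.0351] [326. 142.]
setter wrist 0.62 33480 [ 0.6396 -0.0571] [281. 149.]
   tri scene side [ 0.6494 -0.0131  0.1703]
   tri side wrist [ 0.633  -0.0512  0.1837]
213 347 15 316
```

View pics/e_wrist.png

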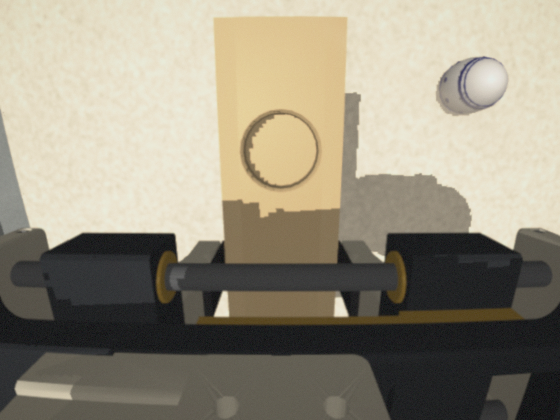

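The setter is held square to the gripper, with its pocket at (281,149) and its near end at row 17. Now check its centring and level.

```bash
cat > sett.py <<'E'
from h import *
from scipy.optimize import least_squares
def box(x,y,z,yaw,pitch):
    R=Ro.from_euler('ZX',[yaw,pitch],degrees=True).as_matrix()
    c=np.array([[sx*.03,sy*.12,h] for sx in(-1,1) for sy in(-1,1) for h in(0,.016)])
    return c@R.T+[x,y,z]
def sil(p,X):
    m=np.zeros((420*4,560*4),np.uint8); h=cv2.convexHull((proj(p,X)*4+1.5).astype(np.float32)); cv2.fillConvexPoly(m,np.round(h).astype(np.int32),1)
    return cv2.resize(m.astype(np.float32),(560,420),interpolation=cv2.INTER_AREA)
E
python3 - <<'E'
from sett import *
o=ctrl.get_obs(); t=o['tool_pos']; print(t)
p=snap('wrist'); X=onz(p,[[281,149.5],[216,18],[346,17.5]],t[2]-.0696+.016); print(X.round(4))
a=np.radians(-93.7); tx=np.array([np.cos(a),np.sin(a)]);ty=np.array([np.sin(a),-np.cos(a)])
for q in X: print((q[:2]-t[:2])@tx,(q[:2]-t[:2])@ty)
from scipy.optimize import minimize
V=[]
for n in ['scene','side']:
    p=snap(n); V.append((p,ctrl.cut_out(p,'setter')[0]['pixels']))
def cost(q):
    return sum(np.abs(sil(p,box(*q[:3],q[3]*100,q[4]*100))-m).sum() for p,m in V)
x0=[t[0],t[1],t[2]-.0696,-.037,0]
r=minimize(cost,x0,method='Nelder-Mead',options=dict(initial_simplex=np.array([x0]+[np.array(x0)+np.eye(5)[i]*[.01,.01,.01,.04,.04][i] for i in range(5)]),xatol=1e-4,fatol=.5))
print(r.x.round(4),r.fun,cost(x0))
E
```

```text
[0.6441613  0.00431954 0.23722937]
[[ 0.6399 -0.0565  0.1836]
 [ 0.6653 -0.117   0.1836]
 [ 0.607  -0.1135  0.1836]]
0.06097478306235324 0.00030730451818782186
0.11974334739690906 -0.028944685893138603
0.11997107824509537 0.029512363301369773
[ 0.645   0.0029  0.1676 -0.0358 -0.0033] 1711.625 1762.0
```

Emit:
{"method": "send_rows", "body": {
  "deltas": [
    [[0,0,0.015],0],
    [[0,0,0.035],0],
    [[0,0,0.055],0],
    [[0,0,0.07],0],
    [[0,0,0.075],0]
  ]
}}

```text
clock: 22.98
tool_pos: [0.6429, 0.0038, 0.174]
orientation: [179.8, -0.0, -93.7]
force: [-0.6, -0.3, -3.9]
opening: 0.0597
gripper_force: 30.0
```

Emit:
{"method": "send_rows", "body": {
  "deltas": [
    [[0,0,0.001],0],
    [[0,0,0.002],0],
    [[0,0,0.003],0],
    [[0,0,0.004],0],
    [[0,0,0.004],0]
  ]
}}

```text
clock: 23.4
tool_pos: [0.6444, 0.0041, 0.1745]
orientation: [-179.9, 0.0, -93.7]
force: [0.5, -0.7, -3.6]
opening: 0.0595
gripper_force: 30.0
```

Emit:
{"method": "send_rows", "body": {
  "deltas": [
    [[0,0,0.0005],0],
    [[0,0,0.001],0],
    [[0,0,0.0015],0],
    [[0,0,0.0015],0],
    [[0,0,0.0015],0]
  ]
}}

```text
clock: 23.82
tool_pos: [0.6442, 0.004, 0.1727]
orientation: [180.0, -0.0, -93.7]
force: [-0.7, -0.5, -3.9]
opening: 0.0598
gripper_force: 30.0
```

Emit:
{"method": "send_rows", "body": {
  "deltas": [
    [[0,0,0.0005],0],
    [[0,0,0.001],0],
    [[0,0,0.001],0],
    [[0,0,0.001],0],
    [[0,0,0.001],0]
  ]
}}

```text
clock: 24.23
tool_pos: [0.6442, 0.0041, 0.1719]
orientation: [180.0, -0.0, -93.7]
force: [1.0, 0.5, -4.1]
opening: 0.0598
gripper_force: 30.0
```

Emit:
{"method": "send_rows", "body": {
  "deltas": [
    [[0,0,0.0005],0],
    [[0,0,0.0005],0],
    [[0,0,0.0005],0],
    [[0,0,0.0005],0],
    [[0,0,0.0005],0]
  ]
}}

```text
clock: 24.65
tool_pos: [0.6443, 0.0041, 0.1716]
orientation: [-180.0, 0.0, -93.7]
force: [0.4, -1.1, -2.1]
opening: 0.0597
gripper_force: 30.0
```

Emit:
{"method": "send_rows", "body": {
  "deltas": [
    [[0,0,0.0006],0],
    [[0,0,0.0006],0],
    [[0,0,0.0006],0],
    [[0,0,0.0006],0],
    [[0,0,0.0006],0]
  ]
}}

```text
clock: 25.07
tool_pos: [0.6443, 0.004, 0.1715]
orientation: [-180.0, -0.0, -93.7]
force: [-2.7, 0.6, 5.6]
opening: 0.0596
gripper_force: 30.0
```

Emit:
{"method": "send_rows", "body": {
  "deltas": [
    [[0,0,0],0],
    [[0,0,0],0],
    [[0,0,0],0],
    [[0,0,0],0],
    [[0,0,0],0]
  ],
  "gripper": 0.95
}}

```text
clock: 25.48
tool_pos: [0.6442, 0.0041, 0.1709]
orientation: [180.0, -0.0, -93.7]
force: [-0.3, -0.2, -0.5]
opening: 0.0822
gripper_force: 0.0
```

Emit:
{"method": "send_rows", "body": {
  "deltas": [
    [[0,0,-0.02],0],
    [[0,0,-0.05],0],
    [[0,0,-0.08],0],
    [[0,0,-0.11],0],
    [[0,0,-0.11],0]
  ],
  "gripper": 1
}}

```text
clock: 25.9
tool_pos: [0.6464, 0.0042, 0.2646]
orientation: [-179.5, 0.1, -93.6]
force: [0.8, -0.1, 1.0]
opening: 0.0879
gripper_force: 0.0
```

Emit:
{"method": "send_rows", "body": {
  "deltas": [
    [[0.028,0.044,0],0],
    [[0.056,0.088,0],0],
    [[0.084,0.132,0],0],
    [[0.112,0.176,0],0],
    [[0.136,0.215,0],0]
  ]
}}

```text
clock: 26.32
tool_pos: [0.4632, -0.0944, 0.2587]
orientation: [180.0, 0.0, -93.7]
force: [1.4, -0.7, -0.1]
opening: 0.0876
gripper_force: 0.0
```

Emit:
{"method": "send_rows", "body": {
  "deltas": [
    [[0.01,0.017,0],0],
    [[0.01,0.017,0],0],
    [[0.01,0.017,0],0],
    [[0.01,0.017,0],0],
    [[0.01,0.017,0],0]
  ]
}}

```text
clock: 26.73
tool_pos: [0.4524, -0.1002, 0.259]
orientation: [-180.0, -0.0, -93.7]
force: [0.8, -0.2, -0.4]
opening: 0.0877
gripper_force: 0.0
```

```bash
python3 - <<'E'
from look import *
from sett import *
from scipy.optimize import minimize
P=show([('egg_big',.033),('cup',.056)],save='f')
V=[]
for n in ['scene','side']:
    for b in ctrl.cut_out(P[n],'setter')[:2]:
        v,u=np.nonzero(b['pixels']); print(n,b['conf'],len(u),u.mean(),v.mean())
    V.append((P[n],ctrl.cut_out(P[n],'setter')[0]['pixels']))
def cost(q):
    return sum(np.abs(sil(p,box(*q[:3],q[3]*100,q[4]*100))-m).sum() for p,m in V)
x0=[.6444,.004,.102,-.037,0]
r=minimize(cost,x0,method='Nelder-Mead',options=dict(initial_simplex=np.array([x0]+[np.array(x0)+np.eye(5)[i]*[.01,.01,.01,.04,.04][i] for i in range(5)]),xatol=1e-4,fatol=.5))
print(r.x.round(4),r.fun,cost(x0))
E
```

```text
tcp [ 0.4521 -0.1002  0.2586] [180.   -0.  -93.7] F [ 0.2  0.3 -0.2] open 0.0876 t 26.9
egg_big scene 0.73 449 [ 0.4537 -0.1012] [240. 195.]
egg_big side 0.63 761 [ 0.4527 -0.098 ] [272. 250.]
egg_big wrist 0.65 1784 [ 0.452  -0.1002] [281. 197.]
   tri scene side [ 0.4527 -0.1001  0.0333]
   tri scene wrist [ 0.4521 -0.1005  0.0317]
   tri side wrist [ 0.4517 -0.1004  0.0349]
cup scene 0.95 425 [0.659  0.0028] [298. 249.]
cup side 0.57 432 [0.6383 0.0044] [314. 187.]
   tri scene side [0.6475 0.0088 0.0472]Traceback (most recent call last):
  File "<stdin>", line 9, in <module>
IndexError: list index out of range
```

View pics/f_wrist.png

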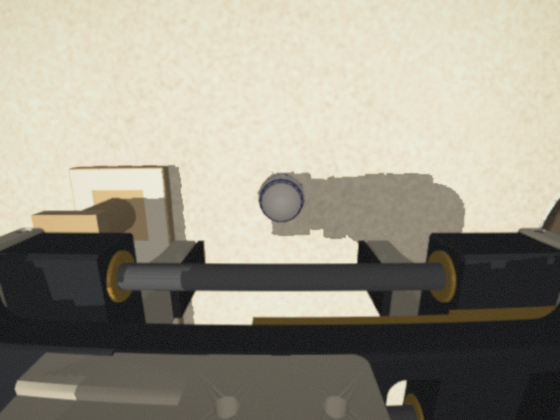

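View pics/f_scene.png

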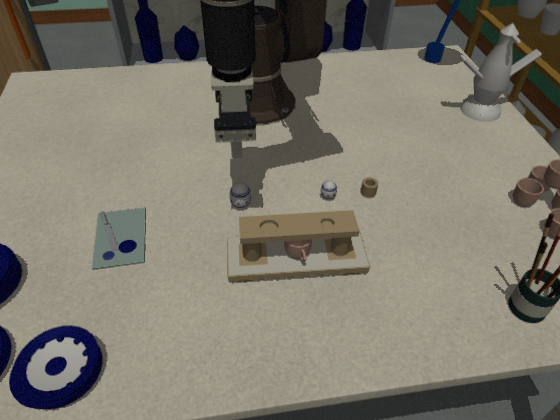

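The setter bridges both props level over the cup (scene 298,225), and the big egg sits centred between the fingers at wrist (281,200). Descend on it.

Emit:
{"method": "send_rows", "body": {
  "deltas": [
    [[0,0,0.04],0],
    [[0,0,0.08],0],
    [[0,0,0.12],0],
    [[0,0,0.16],0],
    [[0,0,0.19],0]
  ]
}}

```text
clock: 27.7
tool_pos: [0.4506, -0.1007, 0.1051]
orientation: [179.9, -0.0, -93.7]
force: [0.2, 0.8, 0.1]
opening: 0.0875
gripper_force: 0.0
```

Emit:
{"method": "send_rows", "body": {
  "deltas": [
    [[0,0,0.01],0],
    [[0,0,0.02],0],
    [[0,0,0.028],0],
    [[0,0,0.0345],0],
    [[0,0,0.0345],0]
  ],
  "gripper": 0.7
}}

```text
clock: 28.12
tool_pos: [0.4517, -0.1005, 0.0795]
orientation: [-180.0, 0.0, -93.7]
force: [-0.0, -0.4, -0.6]
opening: 0.0631
gripper_force: 0.0
```

Emit:
{"method": "send_rows", "body": {
  "deltas": [
    [[0,0,0],0],
    [[0,0,0],0],
    [[0,0,0],0],
    [[0,0,0],0],
    [[0,0,0],0]
  ],
  "gripper": 0.6
}}

```text
clock: 28.53
tool_pos: [0.4517, -0.1005, 0.0798]
orientation: [-180.0, 0.0, -93.7]
force: [-0.4, -0.1, 1.5]
opening: 0.0525
gripper_force: 0.0
```

Emit:
{"method": "send_rows", "body": {
  "deltas": [
    [[0,0,0],0],
    [[0,0,0],0],
    [[0,0,0],0],
    [[0,0,0],0],
    [[0,0,0],0]
  ],
  "gripper": 0.591
}}

```text
clock: 28.95
tool_pos: [0.4517, -0.1005, 0.0795]
orientation: [-180.0, 0.0, -93.7]
force: [0.8, -0.9, 0.5]
opening: 0.0517
gripper_force: 0.5
```

Emit:
{"method": "send_rows", "body": {
  "deltas": [
    [[0,0,0],0],
    [[0,0,0],0],
    [[0,0,0],0],
    [[0,0,0],0],
    [[0,0,0],0]
  ],
  "gripper": 0.589
}}

```text
clock: 29.37
tool_pos: [0.4516, -0.1005, 0.0795]
orientation: [-180.0, 0.0, -93.7]
force: [1.1, -0.6, 0.3]
opening: 0.0514
gripper_force: 0.6
```

Emit:
{"method": "send_rows", "body": {
  "deltas": [
    [[0,0,0],0],
    [[0,0,0],0],
    [[0,0,0],0],
    [[0,0,0],0],
    [[0,0,0],0]
  ],
  "gripper": 0.5875
}}

```text
clock: 29.78
tool_pos: [0.4515, -0.1006, 0.0795]
orientation: [-180.0, 0.0, -93.7]
force: [1.8, 0.9, 0.4]
opening: 0.0511
gripper_force: 0.7
```

Emit:
{"method": "send_rows", "body": {
  "deltas": [
    [[0,0,0],0],
    [[0,0,0],0],
    [[0,0,0],0],
    [[0,0,0],0],
    [[0,0,0],0]
  ],
  "gripper": 0.5865
}}

```text
clock: 30.2
tool_pos: [0.4514, -0.1006, 0.0794]
orientation: [180.0, -0.0, -93.7]
force: [1.5, 0.2, 0.4]
opening: 0.0513
gripper_force: 0.6
```

Emit:
{"method": "send_rows", "body": {
  "deltas": [
    [[0,0,0],0],
    [[0,0,0],0],
    [[0,0,0],0],
    [[0,0,0],0],
    [[0,0,0],0]
  ],
  "gripper": 0.585
}}

```text
clock: 30.62
tool_pos: [0.4514, -0.1006, 0.0794]
orientation: [180.0, -0.0, -93.7]
force: [0.8, 0.1, 0.7]
opening: 0.0514
gripper_force: 0.6
```

Emit:
{"method": "send_rows", "body": {
  "deltas": [
    [[0,0,0],0],
    [[0,0,0],0],
    [[0,0,0],0],
    [[0,0,0],0],
    [[0,0,0],0]
  ],
  "gripper": 0.5835
}}

```text
clock: 31.03
tool_pos: [0.4514, -0.1006, 0.0794]
orientation: [180.0, -0.0, -93.7]
force: [1.2, 0.1, 1.0]
opening: 0.0512
gripper_force: 0.6
```

Emit:
{"method": "send_rows", "body": {
  "deltas": [
    [[0,0,0],0],
    [[0,0,0],0],
    [[0,0,0],0],
    [[0,0,0],0],
    [[0,0,0],0]
  ],
  "gripper": 0.5815
}}

```text
clock: 31.45
tool_pos: [0.4515, -0.1006, 0.0795]
orientation: [-180.0, 0.0, -93.7]
force: [1.7, -0.8, 0.3]
opening: 0.0513
gripper_force: 2.1
```

Emit:
{"method": "send_rows", "body": {
  "deltas": [
    [[0,0,0],0],
    [[0,0,0],0],
    [[0,0,0],0],
    [[0,0,0],0],
    [[0,0,0],0]
  ],
  "gripper": 0.5795
}}

```text
clock: 31.87
tool_pos: [0.4515, -0.1006, 0.0794]
orientation: [-180.0, 0.0, -93.7]
force: [0.7, -0.2, 1.4]
opening: 0.051
gripper_force: 4.8
```

Emit:
{"method": "send_rows", "body": {
  "deltas": [
    [[0,0,0],0],
    [[0,0,0],0],
    [[0,0,0],0],
    [[0,0,0],0],
    [[0,0,0],0]
  ],
  "gripper": 0.576
}}

```text
clock: 32.28
tool_pos: [0.4515, -0.1005, 0.0794]
orientation: [180.0, -0.0, -93.7]
force: [1.1, -0.7, 1.0]
opening: 0.0506
gripper_force: 11.1
```

Emit:
{"method": "send_rows", "body": {
  "deltas": [
    [[0,0,0],0],
    [[0,0,0],0],
    [[0,0,0],0],
    [[0,0,0],0],
    [[0,0,0],0]
  ],
  "gripper": 0.574
}}

```text
clock: 32.7
tool_pos: [0.4515, -0.1005, 0.0795]
orientation: [-180.0, 0.0, -93.7]
force: [0.9, 0.3, 0.7]
opening: 0.0504
gripper_force: 15.4
```

Emit:
{"method": "send_rows", "body": {
  "deltas": [
    [[0,0,-0.01],0],
    [[0,0,-0.03],0],
    [[0,0,-0.06],0],
    [[0,0,-0.09],0],
    [[0,0,-0.12],0]
  ]
}}

```text
clock: 33.12
tool_pos: [0.4504, -0.1007, 0.1765]
orientation: [179.9, -0.0, -93.7]
force: [0.5, -0.6, -0.6]
opening: 0.0505
gripper_force: 15.4
```

Emit:
{"method": "send_rows", "body": {
  "deltas": [
    [[0,0,-0.03],0],
    [[0,0,-0.06],0],
    [[0,0,-0.075],0],
    [[0,0,-0.08],0],
    [[0,0,-0.08],0]
  ]
}}

```text
clock: 33.53
tool_pos: [0.4512, -0.1005, 0.2403]
orientation: [-179.9, 0.0, -93.7]
force: [-0.4, 0.1, -1.4]
opening: 0.0506
gripper_force: 15.4
```

Emit:
{"method": "send_rows", "body": {
  "deltas": [
    [[-0.004,-0.015,0],0],
    [[-0.014,-0.045,0],0],
    [[-0.025,-0.082,0],0],
    [[-0.037,-0.12,0],0],
    [[-0.048,-0.158,0],0]
  ]
}}

```text
clock: 33.95
tool_pos: [0.5811, -0.07, 0.2375]
orientation: [179.8, -0.0, -93.7]
force: [0.7, -0.0, -1.2]
opening: 0.0501
gripper_force: 15.4
```

Emit:
{"method": "send_rows", "body": {
  "deltas": [
    [[-0.01,-0.035,0],0],
    [[-0.018,-0.06,0],0],
    [[-0.023,-0.074,0],0],
    [[-0.023,-0.074,0],0],
    [[-0.023,-0.074,0],0]
  ]
}}

```text
clock: 34.37
tool_pos: [0.6401, -0.0556, 0.2367]
orientation: [179.8, -0.0, -93.7]
force: [-0.8, -0.9, -1.8]
opening: 0.0507
gripper_force: 15.4
```

```bash
python3 - <<'E'
from look import *
P=show([('egg_big',.193),('setter',.11)],save='g')
p=P['wrist']; o=ctrl.get_obs(); print(o['gripper_force'])
for X in ([.6404,-.0559,.118],): print(proj(p,X))
E
```

```text
tcp [ 0.6395 -0.056   0.2386] [179.9  -0.  -93.7] F [ 0.3  0.  -0.8] open 0.0506 t 34.5
egg_big side 0.79 574 [ 0.6384 -0.0623] [337. 139.]
egg_big wrist 0.93 5769 [ 0.639  -0.0584] [281. 267.]
   tri side wrist [ 0.6398 -0.0592  0.1921]
setter scene 0.56 3011 [0.6472 0.0039] [298. 227.]
setter side 0.56 2039 [ 0.6444 -0.0094] [320. 167.]
setter wrist 0.43 5544 [ 0.6412 -0.0186] [281. 267.]
   tri scene side [0.6488 0.0007 0.1075]
   tri scene wrist [ 0.6394 -0.0017  0.0952]
   tri side wrist [ 0.6396 -0.0183  0.114 ]
15.377424975740723
[[278.85381174 226.96470159]]
```

View pics/g_wrist.png

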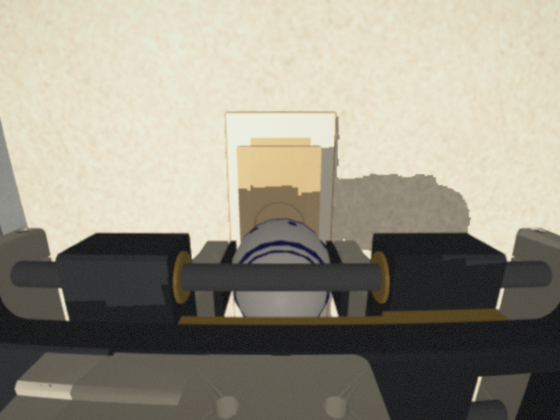

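The egg is held upright above the pocket, whose far rim shows at (279,203). The setter's end edge is at row 147.

```bash
python3 - <<'E'
from h import *
p=snap('wrist'); t=ctrl.get_obs()['tool_pos']; a=np.radians(-93.7); tx=np.array([np.cos(a),np.sin(a)]);ty=np.array([np.sin(a),-np.cos(a)])
for q in ([279,203],[238,147],[320.5,146.5]):
    X=onz(p,q,.118)[0,:2]; print(X,(X-t[:2])@tx,(X-t[:2])@ty)
# egg extent: top silhouette row ~219 at z equator: expected egg circle projected
z=t[2]-.0795
for d in (-.002,0,.002):
    pts=[]
    for h,r in ((.0,.012),(.01,.02),(.02,.0248),(.029,.026),(.04,.0245),(.05,.0205),(.06,.0135),(.07,0)):
        th=np.linspace(0,6.28,60); c=t[:2]+tx*d
        pts+= [[c[0]+r*np.cos(k),c[1]+r*np.sin(k),z+h] for k in th]
    print(d,proj(p,pts).min(0))
m=ctrl.cut_out(p,'egg_big')[0]['pixels']; v,u=np.nonzero(m); print(u.min(),u.max(),v.min(),v.max())
E
```

```text
[ 0.64011208 -0.07392795] 0.018001729226537838 -0.0011356958446077448
[ 0.66659925 -0.11682545] 0.05910053655184275 -0.030335927514139424
[ 0.60782599 -0.11335403] 0.059429125843414955 0.028538836443619958
-0.002 [231.06417973 221.03806801]
0 [230.87159069 217.47251113]
0.002 [230.6785193  213.88354298]
233 329 219 315
```

Emit:
{"method": "send_rows", "body": {
  "deltas": [
    [[0,-0.001,0.01],0],
    [[0,-0.001,0.025],0],
    [[0,-0.001,0.04],0],
    [[0,-0.001,0.05],0],
    [[0,-0.001,0.053],0]
  ]
}}

```text
clock: 35.33
tool_pos: [0.6399, -0.056, 0.1941]
orientation: [179.8, -0.0, -93.7]
force: [-0.4, -0.2, -2.2]
opening: 0.0503
gripper_force: 15.4
```

Emit:
{"method": "send_rows", "body": {
  "deltas": [
    [[0,0,0.001],0],
    [[0,0,0.002],0],
    [[0,0,0.003],0],
    [[0,0,0.003],0],
    [[0,0,0.003],0]
  ]
}}

```text
clock: 35.75
tool_pos: [0.6413, -0.0559, 0.1951]
orientation: [-180.0, 0.0, -93.7]
force: [-0.2, 0.1, -0.8]
opening: 0.0505
gripper_force: 15.4
```

Emit:
{"method": "send_rows", "body": {
  "deltas": [
    [[0,0,0.0005],0],
    [[0,0,0.001],0],
    [[0,0,0.001],0],
    [[0,0,0.001],0],
    [[0,0,0.001],0]
  ]
}}

```text
clock: 36.17
tool_pos: [0.6411, -0.0559, 0.1939]
orientation: [-180.0, -0.0, -93.7]
force: [0.9, -0.6, -0.4]
opening: 0.0509
gripper_force: 15.4
```

Emit:
{"method": "send_rows", "body": {
  "deltas": [
    [[0,0,0.0005],0],
    [[0,0,0.001],0],
    [[0,0,0.0015],0],
    [[0,0,0.0015],0],
    [[0,0,0.0015],0]
  ]
}}

```text
clock: 36.58
tool_pos: [0.6411, -0.0559, 0.1926]
orientation: [180.0, -0.0, -93.7]
force: [0.2, -0.1, -0.7]
opening: 0.0504
gripper_force: 15.4
```

Emit:
{"method": "send_rows", "body": {
  "deltas": [
    [[0,0,0.0004],0],
    [[0,0,0.0008],0],
    [[0,0,0.0008],0],
    [[0,0,0.0008],0],
    [[0,0,0.0008],0]
  ]
}}

```text
clock: 37.0
tool_pos: [0.6411, -0.0559, 0.192]
orientation: [-180.0, -0.0, -93.7]
force: [0.2, 0.2, 0.0]
opening: 0.0504
gripper_force: 15.4
```

Emit:
{"method": "send_rows", "body": {
  "deltas": [
    [[0,0,0.0004],0],
    [[0,0,0.0006],0],
    [[0,0,0.0006],0],
    [[0,0,0.0006],0],
    [[0,0,0.0006],0]
  ]
}}

```text
clock: 37.42
tool_pos: [0.6412, -0.0559, 0.1917]
orientation: [-180.0, -0.0, -93.7]
force: [-1.0, -0.8, 1.4]
opening: 0.0504
gripper_force: 15.4
```

Emit:
{"method": "send_rows", "body": {
  "deltas": [
    [[0,0,0.0003],0],
    [[0,0,0.0004],0],
    [[0,0,0.0004],0],
    [[0,0,0.0004],0],
    [[0,0,0.0004],0]
  ]
}}

```text
clock: 37.83
tool_pos: [0.6413, -0.056, 0.1915]
orientation: [-180.0, -0.0, -93.7]
force: [-0.6, -1.2, 4.5]
opening: 0.0505
gripper_force: 15.4
```

Emit:
{"method": "send_rows", "body": {
  "deltas": [
    [[0,0,0],0],
    [[0,0,0],0],
    [[0,0,0],0],
    [[0,0,0],0],
    [[0,0,0],0]
  ],
  "gripper": 0.582
}}

```text
clock: 38.25
tool_pos: [0.6409, -0.0559, 0.1909]
orientation: [180.0, -0.0, -93.7]
force: [-0.9, -0.8, 2.0]
opening: 0.051
gripper_force: 1.7
```

Emit:
{"method": "send_rows", "body": {
  "deltas": [
    [[0,0,0],0],
    [[0,0,0],0],
    [[0,0,0],0],
    [[0,0,0],0],
    [[0,0,0],0]
  ],
  "gripper": 0.62
}}

```text
clock: 38.67
tool_pos: [0.6412, -0.0557, 0.1911]
orientation: [-180.0, 0.0, -93.7]
force: [-0.3, 0.9, 0.1]
opening: 0.0544
gripper_force: 0.0
```

Emit:
{"method": "send_rows", "body": {
  "deltas": [
    [[0,0,0],0],
    [[0,0,0],0],
    [[0,0,0],0],
    [[0,0,0],0],
    [[0,0,0],0]
  ],
  "gripper": 0.95
}}

```text
clock: 39.08
tool_pos: [0.6411, -0.0559, 0.1912]
orientation: [-180.0, 0.0, -93.7]
force: [0.3, 0.4, -0.3]
opening: 0.0809
gripper_force: 0.0
```

Emit:
{"method": "send_rows", "body": {
  "deltas": [
    [[0,0,-0.01],0],
    [[0,0,-0.03],0],
    [[0,0,-0.06],0],
    [[0,0,-0.09],0],
    [[0,0,-0.11],0]
  ]
}}

```text
clock: 39.5
tool_pos: [0.6417, -0.056, 0.2825]
orientation: [-179.8, -0.0, -93.7]
force: [1.0, 0.2, -0.1]
opening: 0.0834
gripper_force: 0.0
```

Emit:
{"method": "send_rows", "body": {
  "deltas": [
    [[-0.03,0.036,0],0],
    [[-0.06,0.072,0],0],
    [[-0.09,0.108,0],0],
    [[-0.12,0.144,0],0],
    [[-0.15,0.18,0],0]
  ]
}}

```text
clock: 39.92
tool_pos: [0.5039, 0.0738, 0.2799]
orientation: [-180.0, 0.0, -93.7]
force: [-0.1, 1.5, 1.0]
opening: 0.083
gripper_force: 0.0
```

Emit:
{"method": "send_rows", "body": {
  "deltas": [
    [[-0.03,0.036,0],0],
    [[-0.056,0.067,0.025],0],
    [[-0.056,0.067,0.035],0],
    [[-0.056,0.067,0.035],0],
    [[-0.056,0.067,0.035],0]
  ]
}}

```text
clock: 40.33
tool_pos: [0.4548, 0.1215, 0.2519]
orientation: [-180.0, -0.0, -93.6]
force: [-0.2, 0.6, 0.3]
opening: 0.0835
gripper_force: 0.0
```

```bash
python3 - <<'E'
from look import *
P=show([('egg_small',.024),('egg_big',.145),('cup',.056)],save='h')
E
```

```text
tcp [0.4555 0.1209 0.2519] [-179.9    0.   -93.8] F [-0.3  0.1 -0.5] open 0.0832 t 40.5
egg_small scene 0.78 236 [0.4537 0.1195] [328. 189.]
egg_small side 0.81 310 [0.455 0.123] [216. 204.]
egg_small wrist 0.72 1004 [0.4551 0.12  ] [281. 196.]
   tri scene side [0.4541 0.1198 0.0253]
   tri scene wrist [0.4551 0.1194 0.0254]
   tri side wrist [0.4544 0.12   0.0257]
egg_big scene 0.88 654 [ 0.642  -0.0576] [268. 216.]
egg_big wrist 0.69 1059 [ 0.6178 -0.037 ] [15. 15.]
cup scene 0.81 457 [0.6593 0.0026] [298. 249.]
cup side 0.68 456 [0.6389 0.0056] [313. 187.]
cup wrist 0.85 1598 [0.6319 0.005 ] [88. 97.]
   tri scene side [0.6477 0.0089 0.0475]
   tri scene wrist [0.6438 0.0041 0.0378]
   tri side wrist [0.6348 0.0041 0.0562]
```

View pics/h_wrist.png

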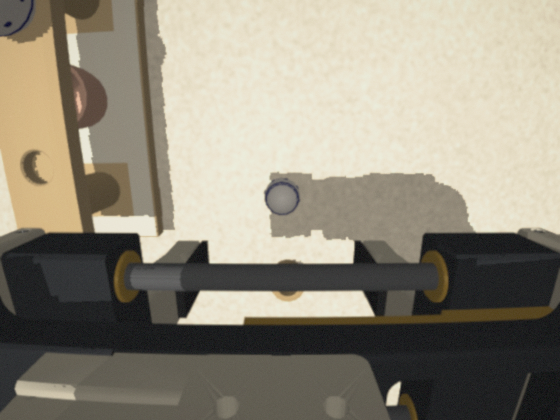

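The small egg is centred between the fingers at (282,197). The big egg stands in its pocket at upper left (15,15), and the cup is undisturbed.

Emit:
{"method": "send_rows", "body": {
  "deltas": [
    [[0.001,0,0.04],0],
    [[0.001,0,0.08],0],
    [[0.001,0,0.12],0],
    [[0.001,0,0.16],0],
    [[0.001,0,0.19],0]
  ],
  "gripper": 0.9
}}

```text
clock: 41.35
tool_pos: [0.4538, 0.12, 0.0972]
orientation: [179.9, -0.0, -93.7]
force: [0.3, -0.3, -1.8]
opening: 0.0792
gripper_force: 0.0
```

Emit:
{"method": "send_rows", "body": {
  "deltas": [
    [[0,0,0.01],0],
    [[0,0,0.02],0],
    [[0,0,0.028],0],
    [[0,0,0.034],0],
    [[0,0,0.034],0]
  ],
  "gripper": 0.6
}}

```text
clock: 41.77
tool_pos: [0.4547, 0.1207, 0.0721]
orientation: [-180.0, 0.0, -93.7]
force: [-0.7, -0.3, 0.1]
opening: 0.0544
gripper_force: 0.0
```

Emit:
{"method": "send_rows", "body": {
  "deltas": [
    [[0,0,0],0],
    [[0,0,0],0],
    [[0,0,0],0],
    [[0,0,0],0],
    [[0,0,0],0]
  ],
  "gripper": 0.47
}}

```text
clock: 42.18
tool_pos: [0.4547, 0.1206, 0.0724]
orientation: [-180.0, 0.0, -93.7]
force: [-0.5, 0.2, -0.9]
opening: 0.0412
gripper_force: 0.0
```

Emit:
{"method": "send_rows", "body": {
  "deltas": [
    [[0,0,0],0],
    [[0,0,0],0],
    [[0,0,0],0],
    [[0,0,0],0],
    [[0,0,0],0]
  ],
  "gripper": 0.453
}}

```text
clock: 42.6
tool_pos: [0.4546, 0.1206, 0.072]
orientation: [-180.0, 0.0, -93.7]
force: [1.4, -0.6, 1.1]
opening: 0.0396
gripper_force: 0.2
```

Emit:
{"method": "send_rows", "body": {
  "deltas": [
    [[0,0,0],0],
    [[0,0,0],0],
    [[0,0,0],0],
    [[0,0,0],0],
    [[0,0,0],0]
  ],
  "gripper": 0.448
}}

```text
clock: 43.02
tool_pos: [0.4545, 0.1206, 0.072]
orientation: [-180.0, 0.0, -93.7]
force: [-0.3, 0.8, 0.3]
opening: 0.0391
gripper_force: 1.3
```

Emit:
{"method": "send_rows", "body": {
  "deltas": [
    [[0,0,0],0],
    [[0,0,0],0],
    [[0,0,0],0],
    [[0,0,0],0],
    [[0,0,0],0]
  ],
  "gripper": 0.445
}}

```text
clock: 43.43
tool_pos: [0.4545, 0.1206, 0.072]
orientation: [-180.0, 0.0, -93.7]
force: [0.7, 0.4, 0.9]
opening: 0.039
gripper_force: 3.6
```

Emit:
{"method": "send_rows", "body": {
  "deltas": [
    [[0,0,0],0],
    [[0,0,0],0],
    [[0,0,0],0],
    [[0,0,0],0],
    [[0,0,0],0]
  ],
  "gripper": 0.443
}}

```text
clock: 43.85
tool_pos: [0.4545, 0.1205, 0.072]
orientation: [-180.0, 0.0, -93.7]
force: [1.1, 0.4, 0.5]
opening: 0.039
gripper_force: 5.9
```

Emit:
{"method": "send_rows", "body": {
  "deltas": [
    [[0,0,0],0],
    [[0,0,0],0],
    [[0,0,0],0],
    [[0,0,0],0],
    [[0,0,0],0]
  ],
  "gripper": 0.44
}}

```text
clock: 44.27
tool_pos: [0.4545, 0.1206, 0.072]
orientation: [-180.0, 0.0, -93.7]
force: [0.8, -0.4, 0.8]
opening: 0.0386
gripper_force: 10.4
```

Emit:
{"method": "send_rows", "body": {
  "deltas": [
    [[0,0,0],0],
    [[0,0,0],0],
    [[0,0,0],0],
    [[0,0,0],0],
    [[0,0,0],0]
  ],
  "gripper": 0.438
}}

```text
clock: 44.68
tool_pos: [0.4545, 0.1205, 0.072]
orientation: [-180.0, 0.0, -93.7]
force: [0.5, -0.2, 1.0]
opening: 0.0387
gripper_force: 13.9
```

Emit:
{"method": "send_rows", "body": {
  "deltas": [
    [[0,0,-0.01],0],
    [[0,0,-0.03],0],
    [[0,0,-0.06],0],
    [[0,0,-0.09],0],
    [[0,0,-0.12],0]
  ]
}}

```text
clock: 45.1
tool_pos: [0.4536, 0.1199, 0.1691]
orientation: [179.9, -0.1, -93.7]
force: [1.7, -0.0, 0.6]
opening: 0.0384
gripper_force: 13.9
```

Emit:
{"method": "send_rows", "body": {
  "deltas": [
    [[0,0,-0.03],0],
    [[0,0,-0.06],0],
    [[0,0,-0.075],0],
    [[0,0,-0.08],0],
    [[0,0,-0.08],0]
  ]
}}

```text
clock: 45.52
tool_pos: [0.4543, 0.1205, 0.2329]
orientation: [-179.9, 0.1, -93.7]
force: [1.6, -0.3, -0.7]
opening: 0.0385
gripper_force: 13.9
```

Emit:
{"method": "send_rows", "body": {
  "deltas": [
    [[0.003,-0.015,0],0],
    [[0.01,-0.045,0],0],
    [[0.018,-0.082,0],0],
    [[0.027,-0.12,0],0],
    [[0.036,-0.16,0],0]
  ]
}}

```text
clock: 45.93
tool_pos: [0.5813, 0.0826, 0.2301]
orientation: [179.8, -0.1, -93.7]
force: [0.0, 0.1, 0.2]
opening: 0.0388
gripper_force: 13.9
```

Emit:
{"method": "send_rows", "body": {
  "deltas": [
    [[0.008,-0.035,0],0],
    [[0.015,-0.065,0],0],
    [[0.0195,-0.087,0],0],
    [[0.0195,-0.087,0],0],
    [[0.0195,-0.087,0],0]
  ]
}}

```text
clock: 46.35
tool_pos: [0.649, 0.0624, 0.229]
orientation: [179.8, -0.1, -93.8]
force: [-0.7, 0.0, 0.2]
opening: 0.0385
gripper_force: 13.9
```

Emit:
{"method": "send_rows", "body": {
  "deltas": [
    [[0,0,0],0],
    [[0,0,0],0],
    [[0,0,0],0],
    [[0,0,0],0],
    [[0,0,0],0]
  ]
}}

```text
clock: 46.77
tool_pos: [0.6485, 0.0638, 0.2325]
orientation: [-180.0, 0.0, -93.7]
force: [-0.4, 0.0, 0.2]
opening: 0.0387
gripper_force: 13.9
```

```bash
python3 - <<'E'
from look import *
P=show([('egg_small',.184),('egg_big',.145)],save='i')
print(ctrl.get_obs()['gripper_force'])
E
```

```text
tcp [0.6487 0.0637 0.2323] [-180.     0.   -93.7] F [0.7 0.8 0.2] open 0.0386 t 46.9
egg_small side 0.62 313 [0.6531 0.0645] [302. 123.]
egg_small wrist 0.67 3241 [0.6486 0.0636] [280. 269.]
   tri side wrist [0.6493 0.0615 0.1863]
egg_big scene 0.74 653 [ 0.6418 -0.0575] [268. 216.]
egg_big scene 0.57 2565 [ 0.6816 -0.001 ] [300. 228.]
egg_big side 0.78 717 [ 0.6402 -0.0548] [334. 160.]
egg_big wrist 0.75 7088 [ 0.6398 -0.0554] [283.  40.]
   tri scene side [ 0.6403 -0.0564  0.1447]
   tri scene wrist [ 0.6396 -0.0567  0.1423]
   tri side wrist [ 0.6398 -0.0553  0.1453]
13.931477744481526
```

View pics/i_wrist.png

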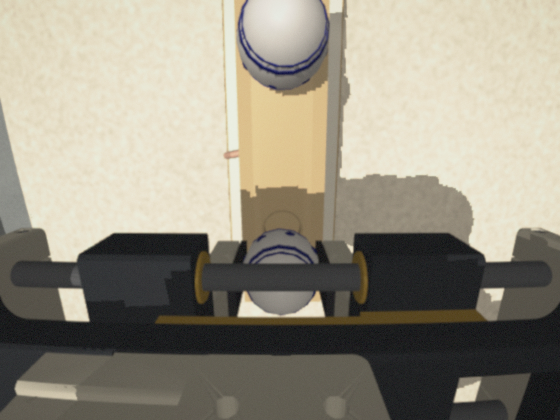

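The big egg is upright in its pocket. The small egg is held over the small pocket, whose far rim is at (282,211).

```bash
python3 - <<'E'
from h import *
p=snap('wrist'); t=ctrl.get_obs()['tool_pos']; a=np.radians(-93.7); tx=np.array([np.cos(a),np.sin(a)]);ty=np.array([np.sin(a),-np.cos(a)])
for q in ([282,211],[238,150],[331,150]):
    X=onz(p,q,.118)[0,:2]; print(X,(X-t[:2])@tx,(X-t[:2])@ty)
z=t[2]-.072
for d in (-.002,0,.002):
    pts=[]
    for h,r in ((0,.009),(.01,.0168),(.022,.02),(.032,.0182),(.042,.012),(.052,0)):
        th=np.linspace(0,6.28,60); c=t[:2]+tx*d
        pts+= [[c[0]+r*np.cos(k),c[1]+r*np.sin(k),z+h] for k in th]
    print(d,proj(p,pts).min(0),proj(p,pts).max(0))
m=ctrl.cut_out(p,'egg_small')[0]['pixels']; v,u=np.nonzero(m); print(u.min(),u.max(),v.min(),v.max())
E
```

```text
[0.64681013 0.04966415] 0.013893725301126314 0.0011058479296662275
[0.67430269 0.0042853 ] 0.057403830234539384 -0.02925781027401369
[0.61031348 0.00841466] 0.05741244998230147 0.034864504454182564
-0.002 [242.71160176 233.52499868] [318.07215779 312.53220334]
0 [242.57533151 230.0970527 ] [318.20447377 308.89647292]
0.002 [242.43876893 226.64657891] [318.33707053 305.22808829]
244 317 229 314
```

Emit:
{"method": "send_rows", "body": {
  "deltas": [
    [[0.001,0.001,0.01],0],
    [[0.001,0.001,0.025],0],
    [[0.001,0.001,0.04],0],
    [[0.001,0.001,0.048],0],
    [[0.001,0.001,0.051],0]
  ]
}}

```text
clock: 47.73
tool_pos: [0.647, 0.0624, 0.1886]
orientation: [179.8, -0.1, -93.7]
force: [-1.5, -0.2, -0.4]
opening: 0.0387
gripper_force: 13.9
```

Emit:
{"method": "send_rows", "body": {
  "deltas": [
    [[0,0,0.001],0],
    [[0,0,0.002],0],
    [[0,0,0.003],0],
    [[0,0,0.003],0],
    [[0,0,0.003],0]
  ]
}}

```text
clock: 48.15
tool_pos: [0.6482, 0.0628, 0.1892]
orientation: [-180.0, 0.0, -93.7]
force: [-0.3, 0.1, 0.1]
opening: 0.0386
gripper_force: 13.9
```

Emit:
{"method": "send_rows", "body": {
  "deltas": [
    [[0,0,0.0005],0],
    [[0,0,0.001],0],
    [[0,0,0.001],0],
    [[0,0,0.001],0],
    [[0,0,0.001],0]
  ]
}}

```text
clock: 48.57
tool_pos: [0.648, 0.0627, 0.1881]
orientation: [-180.0, 0.0, -93.7]
force: [-0.1, -1.2, -1.1]
opening: 0.0386
gripper_force: 13.9
```

Emit:
{"method": "send_rows", "body": {
  "deltas": [
    [[0,0,0.0005],0],
    [[0,0,0.001],0],
    [[0,0,0.0015],0],
    [[0,0,0.0015],0],
    [[0,0,0.0015],0]
  ]
}}

```text
clock: 48.98
tool_pos: [0.648, 0.0628, 0.1869]
orientation: [-180.0, 0.0, -93.7]
force: [0.7, 0.0, 0.4]
opening: 0.0385
gripper_force: 13.9
```

Emit:
{"method": "send_rows", "body": {
  "deltas": [
    [[0,0,0.0004],0],
    [[0,0,0.0006],0],
    [[0,0,0.0006],0],
    [[0,0,0.0006],0],
    [[0,0,0.0006],0]
  ]
}}

```text
clock: 49.4
tool_pos: [0.6481, 0.0628, 0.1866]
orientation: [-180.0, 0.0, -93.7]
force: [-0.1, 1.1, 1.9]
opening: 0.0388
gripper_force: 13.9
```

Emit:
{"method": "send_rows", "body": {
  "deltas": [
    [[0,0,0.0003],0],
    [[0,0,0.0005],0],
    [[0,0,0.0005],0],
    [[0,0,0.0005],0],
    [[0,0,0.0005],0]
  ]
}}

```text
clock: 49.82
tool_pos: [0.6482, 0.0629, 0.1863]
orientation: [-180.0, 0.0, -93.7]
force: [-2.1, 2.4, 5.4]
opening: 0.0388
gripper_force: 14.0
```

Seated with about 5 N. Release gently.

Emit:
{"method": "send_rows", "body": {
  "deltas": [
    [[0,0,0],0],
    [[0,0,0],0],
    [[0,0,0],0],
    [[0,0,0],0],
    [[0,0,0],0]
  ],
  "gripper": 0.447
}}

```text
clock: 50.23
tool_pos: [0.6479, 0.0627, 0.1856]
orientation: [180.0, -0.0, -93.7]
force: [0.1, 2.2, 2.5]
opening: 0.0394
gripper_force: 1.8
```

Emit:
{"method": "send_rows", "body": {
  "deltas": [
    [[0,0,0],0],
    [[0,0,0],0],
    [[0,0,0],0],
    [[0,0,0],0],
    [[0,0,0],0]
  ],
  "gripper": 0.49
}}

```text
clock: 50.65
tool_pos: [0.6479, 0.0626, 0.1857]
orientation: [180.0, -0.0, -93.7]
force: [0.3, 0.4, 0.3]
opening: 0.0432
gripper_force: 0.0
```

Emit:
{"method": "send_rows", "body": {
  "deltas": [
    [[0,0,0],0],
    [[0,0,0],0],
    [[0,0,0],0],
    [[0,0,0],0],
    [[0,0,0],0]
  ],
  "gripper": 0.75
}}

```text
clock: 51.07
tool_pos: [0.648, 0.0627, 0.1859]
orientation: [-180.0, 0.0, -93.7]
force: [0.4, -0.3, -0.6]
opening: 0.0652
gripper_force: 0.0
```

Emit:
{"method": "send_rows", "body": {
  "deltas": [
    [[0,0,-0.01],0],
    [[0,0,-0.03],0],
    [[0,0,-0.06],0],
    [[0,0,-0.09],0],
    [[0,0,-0.12],0]
  ]
}}

```text
clock: 51.48
tool_pos: [0.6479, 0.0626, 0.2836]
orientation: [-180.0, -0.0, -93.7]
force: [1.8, -0.0, -0.5]
opening: 0.066
gripper_force: 0.0
```

Emit:
{"method": "send_rows", "body": {
  "deltas": [
    [[0,0.04,0],0],
    [[0,0.08,0],0],
    [[0,0.12,0],0],
    [[0,0.16,0],0],
    [[0,0.2,0],0]
  ]
}}

```text
clock: 51.9
tool_pos: [0.4869, 0.0729, 0.2824]
orientation: [-180.0, 0.0, -93.7]
force: [-0.5, 0.2, 1.2]
opening: 0.0659
gripper_force: 0.0
```

Emit:
{"method": "send_rows", "body": {
  "deltas": [
    [[0,0,0],0],
    [[0,0,0],0],
    [[0,0,0],0],
    [[0,0,0],0],
    [[0,0,0],0]
  ]
}}

```text
clock: 52.32
tool_pos: [0.4891, 0.0731, 0.2818]
orientation: [180.0, -0.0, -93.7]
force: [-0.2, -0.5, 0.1]
opening: 0.0654
gripper_force: 0.0
```

```bash
python3 - <<'E'
from look import *
P=show([('egg_small',.139),('egg_big',.145),('short_prop',.018),('prop_a',.066)],views=('scene','side'))
a=P['scene']['color'][130:310,190:430]; b=P['side']['color'][90:270,200:440]
c=np.vstack([cv2.resize(x,None,fx=1.65,fy=1.65,interpolation=cv2.INTER_CUBIC) for x in (a,b)])
cv2.imwrite('pics/z.png',c[:,:,::-1])
E
```

```text
tcp [0.4888 0.073  0.2815] [180.   -0.  -93.7] F [-0.8 -0.3  0.1] open 0.0658 t 52.4
egg_small scene 0.59 379 [0.6497 0.0631] [328. 215.]
egg_small scene 0.57 294 [ 0.7215 -0.1   ] [252. 251.]
egg_small side 0.61 308 [0.6493 0.0678] [300. 142.]
   tri scene side [0.6483 0.0644 0.1392]
egg_big scene 0.95 641 [ 0.6417 -0.058 ] [268. 216.]
egg_big side 0.95 707 [ 0.6412 -0.0552] [335. 160.]
   tri scene side [ 0.6407 -0.0571  0.1451]
short_prop side 0.65 336 [0.4539 0.2271] [195. 188.]
prop_a scene 0.58 313 [ 0.661  -0.0956] [251. 251.]
prop_a scene 0.54 309 [0.6723 0.0899] [340. 246.]
prop_a side 0.71 296 [0.6326 0.0784] [291. 171.]
prop_a side 0.65 494 [ 0.6256 -0.1045] [344. 206.]
```

View pics/z.png

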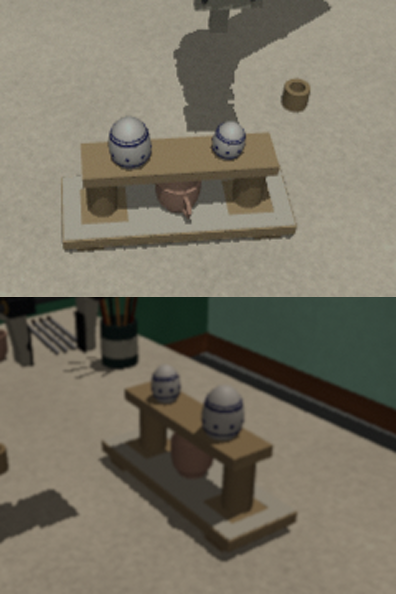

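The setter is level on both props. Both eggs stand upright in their pockets (crop 130,142 and 228,141), and the cup and short prop are untouched. Handing in.

```bash
python3 -c "
from plant import ctrl
print(ctrl.close_job())"
```

```text
the job is handed in; nothing more can be done
None
```

I built the upper tier and handed the job in at about 52 s: both props stand on their patches, the setter lies level across them, each egg is upright in its own pocket, and the cup and short prop are where they were; the hand-in gave no verdict.

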